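Nest the counting scoops and shut the gate

ROBOT

A 6-joint arm with a two-finger parallel gripper is mounted at the origin on the work surface. World frame = base frame: x ahead of the robot, y to its left, z up, the work surface at z = 0. Lengths are in m, angles in degrees, forces in N, time in s.
With the tool pointing down it reaches from about 0.375 to 0.9 m from the base axis. Payload 3.1 kg.
Tool frame: the origin (TCP) lies on the centre line of the jaws, within the pads' length; the fingertips stand 8 mm ahead of it and the grasp point (between the pads) lies 11 mm behind it; z points along the fingers, y is the direction in which the jaws open and shut (so a half turn about z gives the same grasp; the last joint's range is limited). The gripper opens to 87 mm and grips with 3 to 60 N. Pads are 19 mm wide; open, the fingers measure 117 mm over their backs; the gripper's body (75 mm by 190 mm) begins 51 mm behind the grasp point.
Start: joints at [65.747, 30.224, 82.088, -0, 67.689, -10.227], TCP at [0.151, 0.606, 0.231] pointing down, gripper open.
Joint ranges: [-176.69, 176.69], [-43.24, 126.21], [12.49, 139.97], [-82, 262], [0, 151.66], [-163.58, 163.58]. Speed limits (degrees/s): [159.86, 159.86, 180, 180, 180, 180].

INTERFACE

Orientations are given as a 3x3 rotation matrix whose columns are the frame's x, y, z axes.
In Python, from rig import * gives the robot as it stands. The module is installed in compiled form; this text tells all that it offers.
- The arm moves only by the tool arm_command, never from a script. Its argument "commands" is a list of rows, each an object with "translation": the shift along the tool's x, y, z scaled (see below), a list of three; "dr": the turn, a rotation vector about the tool's x, y, z scaled (see below), a list of three; "jaw": the closure, from 0 (fully open) to 1 (shut). In form: [{"translation": [x, y, z], "dr": [ax, ay, az], "jaw": jaw}, ...]. A call has 1 to 12 rows; each row shifts and turns the commanded pose from where the row before left it, along the tool's axes as they then stand; what a row does not reach is not made up. The controller multiplies each number of a shift by 25 mm and each number of a turn by 6 degrees. A row lasts 1/12 s, in which the tool goes at most 41.7 mm and 7.16 degrees, less where a joint would pass 70% of its speed; a pose out of reach is approached as far as the arm can. A call with a number of a shift or a turn outside -1 to 1 is refused whole. A call with a gripper value outside its range is refused whole. The fingers move at their own pace and stop on an object; the grip force is fixed at half the most. Time passes only in rows, so rows that do not move let the fingers close. It gives the time, the measured TCP pose, the force and the opening at its end, in the units of the state.
- read_state(): the state, without advancing time (a new reading comes with each control period).
- capture(name): name is "scene" or "top"; returns (picture, depth): 480x640x3 uint8, red, green, blue; 480x640 float32, m along the optical axis (not along the pixel's ray), 0 where there is no reading.
- camera_model(name): a dict with "intrinsics" (3x3 intrinsics, pixels), "pose" (4x4, takes a point from camera to world coordinates). Camera axes: x right, y down, z forward; pixel columns grow to the right and rows downward; lengths in m; the calibration is good to about 2 mm. A picture is of the moment at which its call begins. camera_model takes no time and is no camera call.
- hand_in(): hands the job in, once; it reports no verdict.
The state is a dict: "time_s": time; "joint_positions": joint angles; "qvel": joint speeds; "tau": joint torques, N m; "position": TCP position; "tcp_rot": TCP orientation; "force": force on the tool from outside, world axes, zero at the start; "moment": the same for the moment, N m; "opening": opening from 0.0 (shut) to 1.0 (fully open).
Only numpy, scipy, OpenCV 4.12 (cv2) and the standard library are available. Lean on these libraries where they do the work, as an engineer would, in place of code of your own. Each camera call takes 0.05 s, during which the arm holds its last target.

TASK

Put the counting scoops away: slide the blue scoop nose first along the counter fully home into the green rack, and the orange scoop fully home into the blue one, then swing the red gate shut behind them. Keep the scoops down on the counter, do not pick them up, and leave everything else where it is.

Things in the scene. Friction and masses are not known exactly. Their poses are not given: they have to be found in the camera images.
- rack: Green-painted steel rack fixed to the counter, shaped as the largest scoop: 140 mm long, 42 tall, walls 3 thick, no floor (the counter is its floor), closed narrow nose (own -y end), open mouth (+y end, 70 mm from the origin). Outside 91 mm wide at nose, 132 at mouth; inside 84 at nose. Origin: centre of underside; x across, y from nose to mouth, z up.
- rack_seat (a point): Middle of the inner face of the rack's nose wall, at counter height (axes as the rack's). The blue scoop is home when its toe is here, with about 2.5 mm play on either side.
- blue_scoop: Loose blue plastic scoop, like a dustpan: open top, flat floor, closed narrow nose (own -y end), open mouth (+y end). Origin: centre of underside, z up. 137 mm long, 42 tall; upright walls and floor 3 thick. Outside 80 mm wide at nose, 121 at mouth; inside 74 at nose, so fingertips let down just behind the nose wall can drag it nose first. Toe turned up about 4 mm, last 25 mm of floor at the mouth a ramp. About 300 g. It goes into the rack.
- blue_scoop_toe (a point): Middle of the outer face of the blue scoop's nose, at the underside.
- blue_scoop_seat (a point): Middle of the inner face of the blue scoop's nose wall, on its floor (axes as the scoop's). The orange scoop is home when its toe is here, with about 2.5 mm play on either side.
- orange_scoop: Loose orange plastic scoop, like a dustpan: open top, flat floor, closed narrow nose (own -y end), open mouth (+y end). Origin: centre of underside, z up. 134 mm long, 42 tall; upright walls and floor 3 thick. Outside 70 mm wide at nose, 109 at mouth; inside 64 at nose, so fingertips let down just behind the nose wall can drag it nose first. Toe turned up about 4 mm, last 25 mm of floor at the mouth a ramp. About 260 g. It goes into the blue one.
- orange_scoop_toe (a point): Middle of the outer face of the orange scoop's nose, at the underside.
- gate (a joint): Red gate bar on an upright pin, rad: 0 shut (bar across the rack's mouth, pointing from the pin along the rack's -x), 1.57 pointing along its +y, up to 2.9 wide open (out towards +x). Light; stays where it is left. Shut, the bar's face is 4 mm behind the mouth edges of scoops that are home.
- gate_hinge (a point): Axis of the gate's pin, 80 mm to the rack's +x and 9 mm beyond its mouth edge (axes as the rack's). The gate's bar runs 140 mm from here, 10 mm thick, from 16 to 38 mm above the counter.
- gate_knob (a point): Top of the black knob at the free end of the gate, 132 mm from the pin; the knob is 12 mm across and tops out 60 mm above the counter.
- jar: Bystander: lidded parts jar, 66 mm across, 85 mm tall. Origin: centre of its underside.
- white_box: Bystander: plain white box 70 x 100 x 50 mm tall. Origin: centre of its underside.
- carton: Bystander: cardboard carton 110 x 140 x 75 mm tall. Origin: centre of its underside.
- tape_roll: Bystander: yellow tape roll lying flat, 90 mm across, 24 mm tall. Origin: centre of its underside.
- motor: Bystander: small blue and silver motor on a 90 x 110 mm base, 90 mm tall. Origin: centre of its underside.
- screwdriver: Bystander: screwdriver lying along its own x, about 25 mm thick. Leave it alone.
Things that resemble listed ones, but are neither listed nor needed, are in the scene too. Several things look just like the blue_scoop: the one meant starts nearest to the robot's base.

How it is judged:
By the outcome, as a careful person would: the job done as asked, in the order asked, and still so for the second after the job is handed in, with the robot touching nothing.
It also fails if it takes over 72 s, if anything falls off the work surface, if the arm or the gripper's body presses on something with over 40 N, if the wrist force passes 120 N, or if a joint passes its speed limit or range.

## Working session

There is one attempt and no reset: what is moved stays moved. The work goes in short steps, Python scripts to look and compute and a tool call to move; the robot and the scene stay as the last step left them, time stands still between calls to the robot, and variables do not carry over. Pictures are saved under pics/ and viewed, and the job is handed in when it is done.

Besides the shell and the picture viewer there is one more tool, called after "Call:" as a command line: name --argument value ..., lists and objects as JSON in quotes. arm_command: Moves the arm, as the interface text tells. Its arguments: {"type":"object","properties":{"commands":{"type":"array"}},"required":["commands"]}

```bash
mkdir -p pics; cat > h.py <<'E'
from rig import *
import numpy as np, cv2
def snap(name,tag):
    p,d=capture(name); cv2.imwrite(f'pics/{tag}.png',p[:,:,::-1]); np.save(f'pics/{tag}.npy',d); return p,d
def w(name,u,v,z=None,d=None):
    m=camera_model(name);K=np.array(m['intrinsics']);T=np.array(m['pose'])
    r=T[:3,:3]@np.linalg.inv(K)@np.array([u,v,1.]);o=T[:3,3]
    if d is not None: return o+r*d
    return o+r*(z-o[2])/r[2]
E
python3 - <<'E'
from h import *
snap('top','t0');snap('scene','s0')
for n in('top','scene'):print(camera_model(n))
s=read_state();print(s['time_s'],s['position'],s['tcp_rot'],s['force'])
E
```

```text
{'intrinsics': array([[502.70552696,   0.        , 312.79446491],
       [  0.        , 502.70552696, 246.91755195],
       [  0.        ,   0.        ,   1.        ]]), 'pose': array([[ 0.02895405, -0.99411445,  0.1043941 ,  0.37807708],
       [-0.99952125, -0.02765455,  0.01387432,  0.0428478 ],
       [-0.01090569, -0.10474584, -0.99443923,  1.17831224],
       [ 0.        ,  0.        ,  0.        ,  1.        ]])}
{'intrinsics': array([[535.84776422,   0.        , 310.12132259],
       [  0.        , 535.84776422, 227.82804607],
       [  0.        ,   0.        ,   1.        ]]), 'pose': array([[-0.52203745,  0.60914637, -0.5970072 ,  1.21164537],
       [ 0.85279649,  0.38481162, -0.35306962,  0.47736783],
       [ 0.01466422, -0.69344121, -0.72036397,  0.92959195],
       [ 0.        ,  0.        ,  0.        ,  1.        ]])}
0.1 [0.15118094 0.60577457 0.2296694 ] [[-9.70195766e-01  2.42321300e-01 -7.51116272e-04]
 [ 2.42322279e-01  9.70194192e-01 -1.77283823e-03]
 [ 2.99132181e-04 -1.90201235e-03 -9.99998146e-01]] [ 0.55263347  0.00213203 -0.45914045]
```

View pics/t0.png

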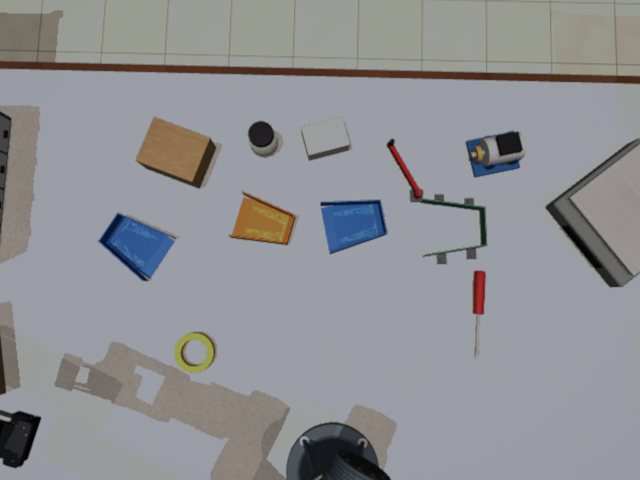

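View pics/s0.png

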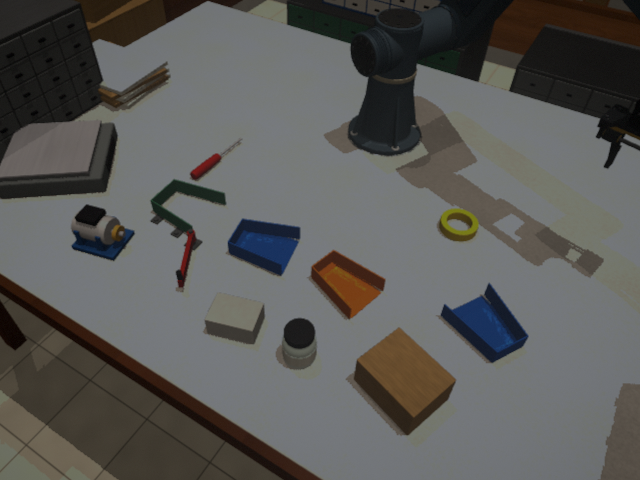

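```bash
python3 - <<'E'
import cv2
p=cv2.imread('pics/t0.png')
cv2.imwrite('pics/c1.png',cv2.resize(p[180:265,220:400],None,fx=4.4,fy=4.4,interpolation=cv2.INTER_CUBIC))
cv2.imwrite('pics/c2.png',cv2.resize(p[130:270,375:535],None,fx=4.2,fy=4.2,interpolation=cv2.INTER_CUBIC))
E
```

```text
(no output)
```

View pics/c1.png

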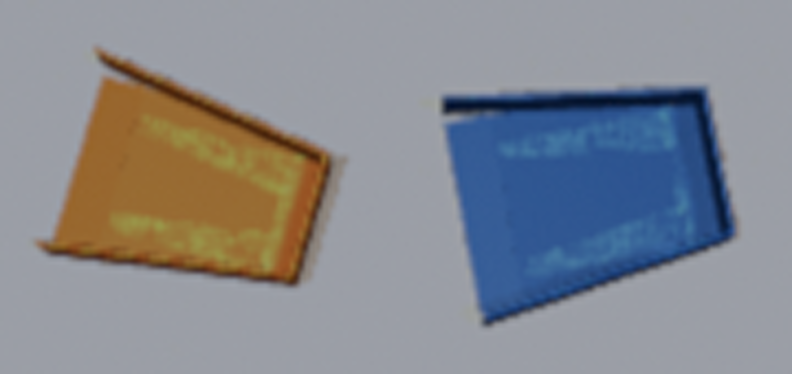

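View pics/c2.png

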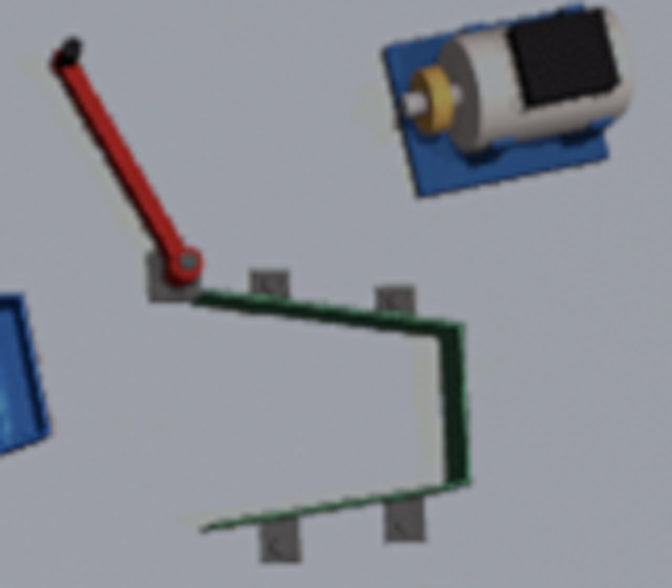

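```bash
cat > fit.py <<'E'
from h import *
def fit(px,dims,z=.042,cam='top'):
    L,wn,wm=dims
    # order: nose +x corner, nose -x, mouth +x, mouth -x (own frame)
    m=np.array([[wn/2,-L/2],[-wn/2,-L/2],[wm/2,L/2],[-wm/2,L/2]])
    q=np.array([w(cam,u,v,z)[:2] for u,v in px])
    mc=m-m.mean(0);qc=q-q.mean(0)
    a=np.arctan2((mc[:,0]*qc[:,1]-mc[:,1]*qc[:,0]).sum(),(mc*qc).sum())
    R=np.array([[np.cos(a),-np.sin(a)],[np.sin(a),np.cos(a)]])
    t=q.mean(0)-R@m.mean(0)
    return t,np.degrees(a),R,(q-(m@R.T+t))*1000
E
python3 - <<'E'
from fit import *
A=lambda l,o,s:[(o[0]+x/s,o[1]+y/s) for x,y in l]
D=dict(rack=(.140,.091,.132),blue=(.137,.080,.121),orange=(.134,.070,.109))
P=dict(blue=A([(708,90),(735,235),(443,98),(485,322)],(220,180),4.4),
orange=A([(328,155),(297,282),(97,50),(40,245)],(220,180),4.4),
rack=A([(462,323),(470,487),(193,297),(203,530)],(375,130),4.2))
for n in P:
    t,a,R,r=fit(P[n],D[n]);L=D[n][0]
    toe=t+R@[0,-L/2]
    print(n,t.round(4),round(a,1),'toe',toe.round(4),'\n',r.round(1))
    if n=='rack':
        print('seat',t+R@[0,-.067],'hinge',t+R@[.08,.079])
print(w('top',375+185/4.2,130+263/4.2,.04),w('top',375+70/4.2,130+47/4.2,.06))
E
```

```text
blue [ 0.5567 -0.0353] 12.0 toe [ 0.5709 -0.1023] 
 [[-1.3 -0.2]
 [ 1.2  1.3]
 [-0.9 -0.6]
 [ 0.9 -0.4]]
orange [0.5527 0.1737] -14.3 toe [0.5361 0.1088] 
 [[-1.   2.4]
 [ 0.  -1. ]
 [-0.5  0.1]
 [ 1.5 -1.6]]
rack [ 0.5511 -0.2612] 3.1 toe [ 0.5549 -0.3311] 
 [[-0.2 -3. ]
 [ 1.1 -1.9]
 [-2.7  2. ]
 [ 1.8  2.9]]
seat [ 0.55471097 -0.32815343] hinge [ 0.62677417 -0.17807713]
[ 0.62977186 -0.18171192  0.04      ] [ 0.74316561 -0.11458029  0.06      ]
```

```bash
cat >> h.py <<'E'
def plan(x,y,z,yaw):
    """yaw of own frame: tool y along own x. prints tool units"""
    s=read_state();R=np.array(s['tcp_rot']);p=np.array(s['position'])
    a=np.degrees(np.arctan2(R[1,1],R[0,1]))
    dz=-(yaw-a)
    r=np.radians(yaw);Rt=np.array([[-np.sin(r),np.cos(r),0],[np.cos(r),np.sin(r),0],[0,0,-1]]).T
    d=np.array([x,y,z])-p
    print('t',round(s['time_s'],2),'p',p.round(4),'yaw',round(a,2),'turn units',round(dz/6,2),'shift after turn (units)',(Rt.T@d/.025).round(2),'F',np.round(s['force'],1),'op',s['opening'])
    tilt=np.cross(R[:,2],[0,0,-1]); print('tilt corr tool units',(R.T@np.degrees(tilt)/6).round(3))
E
python3 - <<'E'
from h import *
d=np.load('pics/t0.npy')
def reg(n,u0,u1,v0,v1,h0):
    pts=np.array([w('top',u,v,d=d[v,u]) for u in range(u0,u1) for v in range(v0,v1) if d[v,u]>0])
    k=pts[pts[:,2]>h0];print(n,k.min(0).round(3),k.max(0).round(3))
reg('motor',460,530,125,180,.01);reg('motor hi',460,530,125,180,.06);reg('screw',465,490,265,360,.008);reg('rack',430,500,180,275,.03);reg('blue nose',345,395,190,260,.03);reg('wbox',295,355,110,163,.01);reg('orange',225,300,185,250,.03)
R=np.radians(12);t=np.array([.5709,-.1023])+.021*np.array([-np.sin(R),np.cos(R)])
print(t);plan(*t,.12,12)
E
```

```text
Traceback (most recent call last):
  File "h.py", line 6, in w
    m=camera_model(name);K=np.array(m['intrinsics']);T=np.array(m['pose'])
ValueError: time passes only in moves, steps and waits
```

```bash
sed -i "s/^def w(/_c={}\ndef cm(n):\n    if n not in _c: _c[n]=camera_model(n)\n    return _c[n]\ndef w(/; s/m=camera_model(name);K/m=cm(name);K/" h.py
cat > reg.py <<'E'
from h import *
def reg(d,n,u0,u1,v0,v1,h0):
    pts=np.array([w('top',u,v,d=d[v,u]) for u in range(u0,u1) for v in range(v0,v1) if d[v,u]>0])
    k=pts[pts[:,2]>h0];print(n,k.min(0).round(3),k.max(0).round(3))
E
python3 - <<'E'
from reg import *
d=np.load('pics/t0.npy')
for a in [('motor',460,530,125,180,.01),('motor hi',460,530,125,180,.06),('screw',465,490,265,360,.008),('rack',430,500,180,275,.03),('blue nose',345,395,190,260,.03),('wbox',295,355,110,163,.01),('orange',225,300,185,250,.03)]: reg(d,*a)
R=np.radians(12);t=np.array([.5709,-.1023])+.021*np.array([-np.sin(R),np.cos(R)])
print(t);plan(*t,.12,12)
E
```

```text
motor [ 0.682 -0.422  0.01 ] [ 0.789 -0.297  0.096]
motor hi [ 0.7   -0.413  0.06 ] [ 0.771 -0.306  0.096]
screw [ 0.259 -0.338  0.008] [ 0.457 -0.311  0.031]
rack [ 0.49  -0.335  0.03 ] [ 0.616 -0.206  0.048]
blue nose [ 0.5   -0.108  0.03 ] [ 0.613 -0.012  0.046]
wbox [ 0.709 -0.018  0.01 ] [0.803 0.095 0.057]
orange [0.506 0.104 0.03 ] [0.624 0.253 0.047]
[ 0.56653385 -0.0817589 ]
t 0.1 p [0.1512 0.6058 0.2297] yaw 75.98 turn units 10.66 shift after turn (units) [-30.35  10.53   4.39] F [ 0.6  0.  -0.5] op 1.0001507282726212
tilt corr tool units [-0.018 -0.003 -0.   ]
```

Call:
arm_command --commands '[{"translation": [0, 0, 0], "dr": [0, 0, 0.97], "jaw": 0.67}, {"translation": [0, 0, 0], "dr": [0, 0, 0.97], "jaw": 0.67}, {"translation": [0, 0, 0], "dr": [0, 0, 0.97], "jaw": 0.67}, {"translation": [0, 0, 0], "dr": [0, 0, 0.97], "jaw": 0.67}, {"translation": [0, 0, 0], "dr": [0, 0, 0.97], "jaw": 0.67}, {"translation": [0, 0, 0], "dr": [0, 0, 0.97], "jaw": 0.67}, {"translation": [0, 0, 0], "dr": [0, 0, 0.97], "jaw": 0.67}, {"translation": [0, 0, 0], "dr": [0, 0, 0.97], "jaw": 0.67}, {"translation": [0, 0, 0], "dr": [0, 0, 0.97], "jaw": 0.67}, {"translation": [0, 0, 0], "dr": [0, 0, 0.97], "jaw": 0.67}, {"translation": [0, 0, 0], "dr": [0, 0, 0.97], "jaw": 0.67}, {"translation": [0, 0, 0], "dr": [0, 0, 0], "jaw": 0.67}]'

```text
time_s: 1.1
position: [0.1513, 0.606, 0.23]
tcp_rot: [[-0.205, 0.979, -0.0], [0.979, 0.205, -0.001], [-0.001, -0.001, -1.0]]
force: [0.7, -0.5, -1.4]
opening: 0.344
```

Call:
arm_command --commands '[{"translation": [-0.9, 0.32, 0], "dr": [0, 0, 0], "jaw": 0.67}, {"translation": [-0.9, 0.32, 0], "dr": [0, 0, 0], "jaw": 0.67}, {"translation": [-0.9, 0.32, 0], "dr": [0, 0, 0], "jaw": 0.67}, {"translation": [-0.9, 0.32, 0], "dr": [0, 0, 0], "jaw": 0.67}, {"translation": [-0.9, 0.32, 0], "dr": [0, 0, 0], "jaw": 0.67}, {"translation": [-0.9, 0.32, 0], "dr": [0, 0, 0], "jaw": 0.67}, {"translation": [-0.9, 0.32, 0], "dr": [0, 0, 0], "jaw": 0.67}, {"translation": [-0.9, 0.32, 0], "dr": [0, 0, 0], "jaw": 0.67}, {"translation": [-0.9, 0.32, 0], "dr": [0, 0, 0], "jaw": 0.67}, {"translation": [-0.9, 0.32, 0], "dr": [0, 0, 0], "jaw": 0.67}, {"translation": [-0.9, 0.32, 0], "dr": [0, 0, 0], "jaw": 0.67}, {"translation": [-0.9, 0.32, 0], "dr": [0, 0, 0], "jaw": 0.67}]'

```text
time_s: 2.1
position: [0.3016, 0.361, 0.2305]
tcp_rot: [[-0.21, 0.978, -0.0], [0.978, 0.21, -0.0], [-0.0, -0.0, -1.0]]
force: [0.2, -0.2, 0.2]
opening: 0.329
```

Call:
arm_command --commands '[{"translation": [-0.9, 0.32, 0], "dr": [0, 0, 0], "jaw": 0.67}, {"translation": [-0.9, 0.32, 0], "dr": [0, 0, 0], "jaw": 0.67}, {"translation": [-0.9, 0.32, 0], "dr": [0, 0, 0], "jaw": 0.67}, {"translation": [-0.9, 0.32, 0], "dr": [0, 0, 0], "jaw": 0.67}, {"translation": [-0.9, 0.32, 0], "dr": [0, 0, 0], "jaw": 0.67}, {"translation": [-0.9, 0.32, 0], "dr": [0, 0, 0], "jaw": 0.67}, {"translation": [-0.9, 0.32, 0], "dr": [0, 0, 0], "jaw": 0.67}, {"translation": [-0.9, 0.32, 0], "dr": [0, 0, 0], "jaw": 0.67}, {"translation": [-0.9, 0.32, 0], "dr": [0, 0, 0], "jaw": 0.67}, {"translation": [-0.9, 0.32, 0], "dr": [0, 0, 0], "jaw": 0.67}, {"translation": [-0.9, 0.32, 0], "dr": [0, 0, 0], "jaw": 0.67}, {"translation": [-0.9, 0.32, 0], "dr": [0, 0, 0], "jaw": 0.67}]'

```text
time_s: 3.1
position: [0.4514, 0.1167, 0.2305]
tcp_rot: [[-0.21, 0.978, -0.0], [0.978, 0.21, 0.0], [0.0, -0.0, -1.0]]
force: [-0.5, 0.3, -0.6]
opening: 0.332
```

```bash
python3 -c "
from h import *
plan(.5665,-.0818,.12,12)"
```

```text
t 3.1 p [0.4514 0.1167 0.2305] yaw 12.11 turn units 0.02 shift after turn (units) [-8.72  2.85  4.42] F [-0.5  0.3 -0.6] op 0.3315026146611117
tilt corr tool units [-0.003 -0.001  0.   ]
```

Call:
arm_command --commands '[{"translation": [-0.9, 0.3, 0], "dr": [0, 0, 0], "jaw": 0.67}, {"translation": [-0.9, 0.3, 0], "dr": [0, 0, 0], "jaw": 0.67}, {"translation": [-0.9, 0.3, 0.3], "dr": [0, 0, 0], "jaw": 0.67}, {"translation": [-0.9, 0.3, 0.5], "dr": [0, 0, 0], "jaw": 0.67}, {"translation": [-0.9, 0.3, 0.5], "dr": [0, 0, 0], "jaw": 0.67}, {"translation": [-0.9, 0.3, 0.5], "dr": [0, 0, 0], "jaw": 0.67}, {"translation": [-0.9, 0.3, 0.5], "dr": [0, 0, 0], "jaw": 0.67}, {"translation": [-0.9, 0.3, 0.5], "dr": [0, 0, 0], "jaw": 0.67}, {"translation": [-0.9, 0.3, 0.5], "dr": [0, 0, 0], "jaw": 0.67}, {"translation": [-0.6, 0.15, 0.5], "dr": [0, 0, 0], "jaw": 0.67}, {"translation": [0, 0, 0.6], "dr": [0, 0, 0], "jaw": 0.67}, {"translation": [0, 0, 0], "dr": [0, 0, 0], "jaw": 0.67}]'

```text
time_s: 4.1
position: [0.5644, -0.0808, 0.1177]
tcp_rot: [[-0.208, 0.978, -0.005], [0.978, 0.208, 0.002], [0.003, -0.005, -1.0]]
force: [-0.8, 1.1, -0.2]
opening: 0.331
```

```bash
python3 - <<'E'
from h import *
plan(.5665,-.0818,.026,12)
p,d=snap('scene','s1');cv2.imwrite('pics/s1c.png',cv2.resize(p[190:330,150:400,::-1],None,fx=3.2,fy=3.2))
p,d=snap('top','t1');cv2.imwrite('pics/t1c.png',cv2.resize(p[150:290,270:470,::-1],None,fx=4,fy=4))
E
```

```text
t 4.1 p [ 0.5644 -0.0808  0.1177] yaw 11.99 turn units -0.0 shift after turn (units) [-0.06  0.08  3.67] F [-0.8  1.1 -0.2] op 0.33115331458911557
tilt corr tool units [-0.046 -0.028  0.   ]
```

View pics/s1c.png

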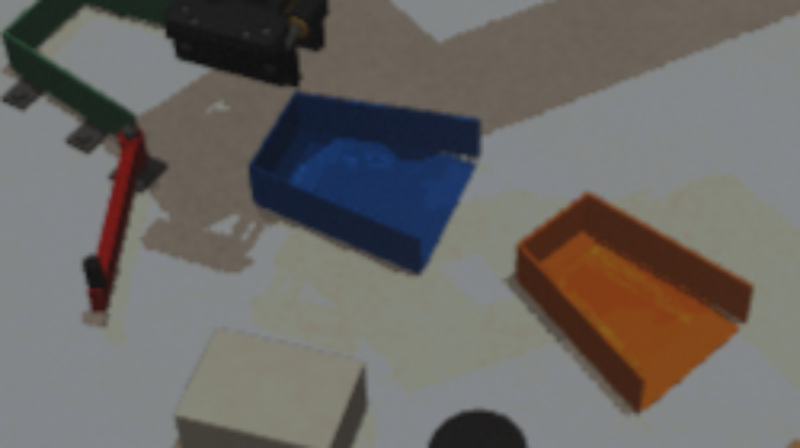

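View pics/t1c.png

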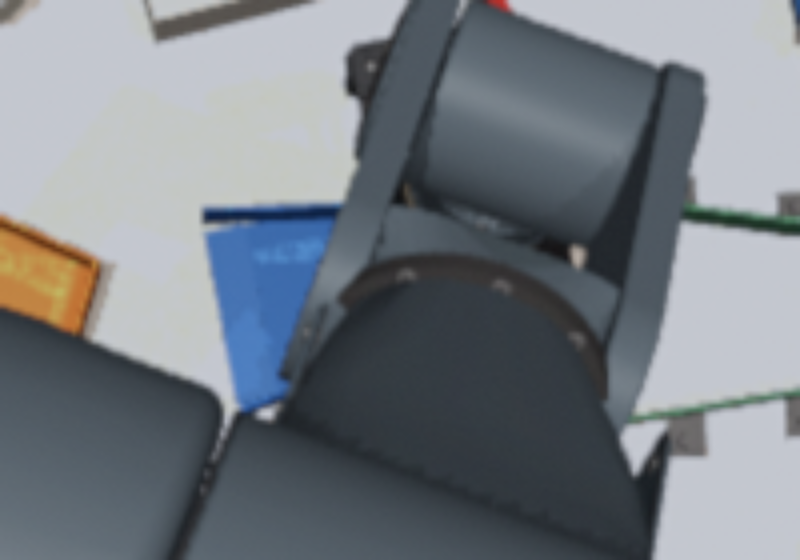

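```bash
python3 - <<'E'
from fit import *
A=lambda l,o,s:[(o[0]+x/s,o[1]+y/s) for x,y in l]
for n,pts,D in (('blue',[(252,165),(298,95),(428,236),(481,121)],(.137,.080,.121)),('orange',[(519,244),(588,194),(643,385),(751,290)],(.134,.07,.109))):
    t,a,R,r=fit(A(pts,(150,190),3.2),D,cam='scene')
    print(n,t,a,'toe',t+R@[0,-D[0]/2],r.round(1).tolist())
p=cv2.imread('pics/s0.png');cv2.imwrite('pics/s0r.png',cv2.resize(p[160:300,130:250],None,fx=4.2,fy=4.2,interpolation=cv2.INTER_CUBIC))
E
```

```text
blue [ 0.55821448 -0.02974153] 12.824044716550597 toe [ 0.57341858 -0.09653289] [[-2.7, -1.7], [2.5, 2.2], [-3.8, -0.1], [4.0, -0.4]]
orange [0.55781326 0.17902958] -15.059618477984706 toe [0.54040506 0.11433062] [[-2.7, 0.8], [1.2, -0.4], [0.3, 1.9], [1.2, -2.2]]
```

View pics/s0r.png

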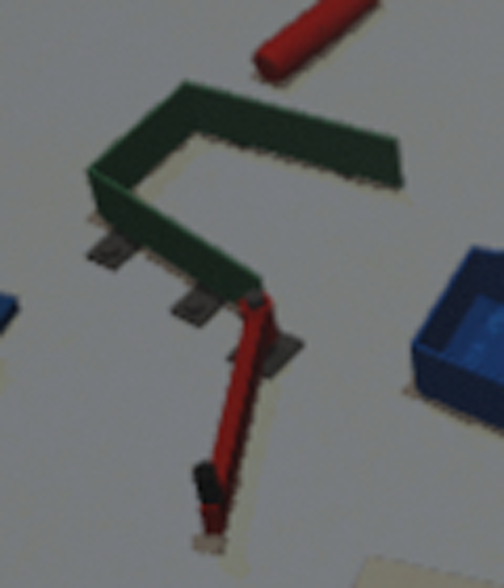

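```bash
python3 - <<'E'
from fit import *
A=lambda l,o,s:[(o[0]+x/s,o[1]+y/s) for x,y in l]
t,a,R,r=fit(A([(89,172),(184,83),(262,282),(398,140)],(130,160),4.2),(.14,.091,.132),cam='scene')
print(t,a,'seat',t+R@[0,-.067],'hinge',t+R@[.08,.079],r.round(1).tolist())
E
```

```text
[ 0.55634665 -0.2606102 ] 3.1185772581037092 seat [ 0.55999163 -0.32751098] hinge [ 0.63193038 -0.17737499] [[-2.1, 0.9], [1.1, -0.3], [-0.1, 0.1], [1.0, -0.8]]
```

Call:
arm_command --commands '[{"translation": [0.15, 0.05, 0.6], "dr": [-0.04, -0.03, 0], "jaw": 0.67}, {"translation": [0, 0, 0.6], "dr": [0, 0, 0], "jaw": 0.67}, {"translation": [0, 0, 0.6], "dr": [0, 0, 0], "jaw": 0.67}, {"translation": [0, 0, 0.5], "dr": [0, 0, 0], "jaw": 0.67}, {"translation": [0, 0, 0.4], "dr": [0, 0, 0], "jaw": 0.67}, {"translation": [0, 0, 0.3], "dr": [0, 0, 0], "jaw": 0.67}, {"translation": [0, 0, 0.3], "dr": [0, 0, 0], "jaw": 0.67}, {"translation": [0, 0, 0.3], "dr": [0, 0, 0], "jaw": 0.67}, {"translation": [0, 0, 0], "dr": [0, 0, 0], "jaw": 0.67}]'

```text
time_s: 4.95
position: [0.5661, -0.0762, 0.0295]
tcp_rot: [[-0.207, 0.978, 0.003], [0.978, 0.207, -0.002], [-0.002, 0.003, -1.0]]
force: [-0.4, 0.4, 0.5]
opening: 0.331
```

```bash
python3 - <<'E'
from h import *
plan(.5665,-.0818,.026,12)
p,d=snap('scene','s2');cv2.imwrite('pics/s2c.png',cv2.resize(p[160:330,150:400,::-1],None,fx=3.2,fy=3.2))
E
```

```text
t 4.95 p [ 0.5661 -0.0762  0.0295] yaw 11.97 turn units -0.0 shift after turn (units) [-0.22 -0.03  0.14] F [-0.4  0.4  0.5] op 0.3310741179635923
tilt corr tool units [ 0.026  0.022 -0.   ]
```

View pics/s2c.png

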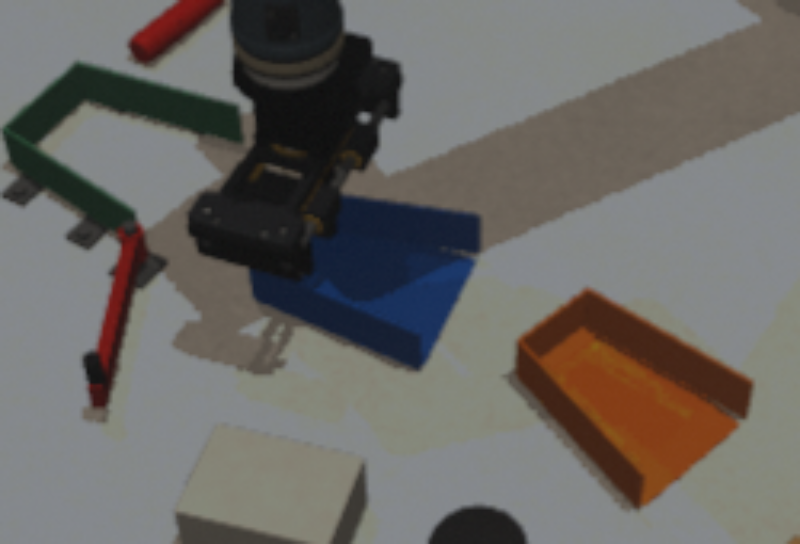

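Call:
arm_command --commands '[{"translation": [-0.1, 0, 0.15], "dr": [0, 0, 0], "jaw": 0.6}, {"translation": [-0.15, 0, 0], "dr": [0, 0, 0], "jaw": 0.6}, {"translation": [-0.15, 0, 0], "dr": [0, 0, 0], "jaw": 0.6}, {"translation": [-0.15, 0, 0], "dr": [0, 0, 0.1], "jaw": 0.6}, {"translation": [-0.2, -0.02, 0], "dr": [0, 0, 0.2], "jaw": 0.6}, {"translation": [-0.2, -0.02, 0], "dr": [0, 0, 0.2], "jaw": 0.6}, {"translation": [-0.2, -0.02, 0], "dr": [0, 0, 0.2], "jaw": 0.6}, {"translation": [-0.2, -0.02, 0], "dr": [0, 0, 0.2], "jaw": 0.6}, {"translation": [-0.2, -0.02, 0], "dr": [0, 0, 0.2], "jaw": 0.6}, {"translation": [-0.2, -0.02, 0], "dr": [0, 0, 0.2], "jaw": 0.6}, {"translation": [-0.2, -0.02, 0], "dr": [0, 0, 0.18], "jaw": 0.6}, {"translation": [0, 0, 0], "dr": [0, 0, 0], "jaw": 0.6}]'

```text
time_s: 6.0
position: [0.5711, -0.1266, 0.027]
tcp_rot: [[-0.052, 0.999, 0.006], [0.999, 0.052, -0.003], [-0.004, 0.005, -1.0]]
force: [-0.0, -0.9, -0.1]
opening: 0.4
```

```bash
python3 - <<'E'
from h import *
plan(.557,-.3155,.026,3.1)
p,d=snap('scene','s3');cv2.imwrite('pics/s3c.png',cv2.resize(p[160:330,150:400,::-1],None,fx=3.2,fy=3.2))
E
```

```text
t 6.0 p [ 0.5711 -0.1266  0.027 ] yaw 2.98 turn units -0.02 shift after turn (units) [-7.52 -0.97  0.04] F [-0.  -0.9 -0.1] op 0.40026127222191005
tilt corr tool units [0.051 0.035 0.   ]
```

View pics/s3c.png

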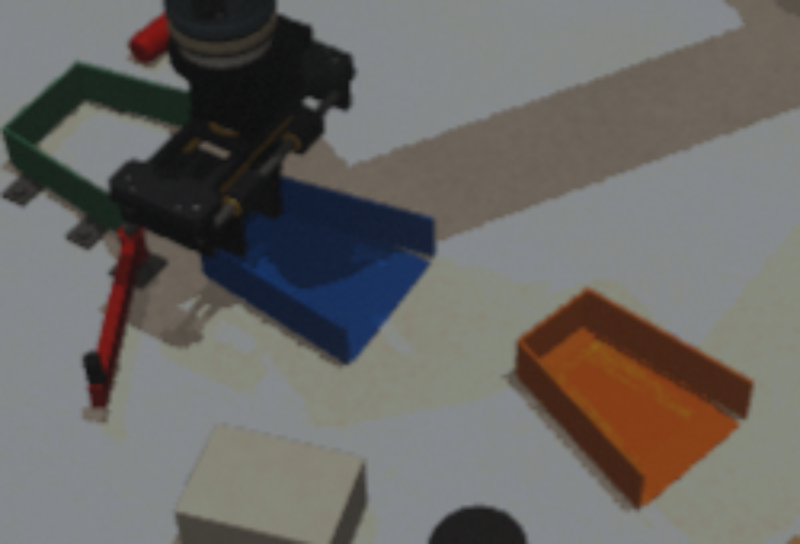

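Call:
arm_command --commands '[{"translation": [-0.3, -0.05, 0], "dr": [0.04, 0.03, 0], "jaw": 0.6}, {"translation": [-0.4, -0.08, 0], "dr": [0, 0, 0], "jaw": 0.6}, {"translation": [-0.4, -0.08, 0], "dr": [0, 0, 0], "jaw": 0.6}, {"translation": [-0.4, -0.08, 0], "dr": [0, 0, 0], "jaw": 0.6}, {"translation": [-0.4, -0.08, 0], "dr": [0, 0, 0], "jaw": 0.6}, {"translation": [-0.4, -0.08, 0], "dr": [0, 0, 0], "jaw": 0.6}, {"translation": [-0.4, -0.08, 0], "dr": [0, 0, 0], "jaw": 0.6}, {"translation": [-0.4, -0.08, 0], "dr": [0, 0, 0], "jaw": 0.6}, {"translation": [-0.4, -0.08, 0], "dr": [0, 0, 0], "jaw": 0.6}, {"translation": [-0.4, -0.08, 0], "dr": [0, 0, 0], "jaw": 0.6}, {"translation": [-0.4, -0.08, 0], "dr": [0, 0, 0], "jaw": 0.6}, {"translation": [-0.4, -0.08, 0], "dr": [0, 0, 0], "jaw": 0.6}]'

```text
time_s: 7.05
position: [0.5536, -0.2446, 0.0268]
tcp_rot: [[-0.054, 0.999, 0.0], [0.999, 0.054, 0.001], [0.001, 0.0, -1.0]]
force: [0.3, 2.4, 0.2]
opening: 0.4
```

Call:
arm_command --commands '[{"translation": [-0.3, -0.03, 0], "dr": [0, 0, 0], "jaw": 0.6}, {"translation": [-0.3, 0, 0], "dr": [0, 0, 0], "jaw": 0.6}, {"translation": [-0.3, 0, 0], "dr": [0, 0, 0], "jaw": 0.6}, {"translation": [-0.3, 0, 0], "dr": [0, 0, 0], "jaw": 0.6}, {"translation": [-0.3, 0, 0], "dr": [0, 0, 0], "jaw": 0.6}, {"translation": [-0.3, 0, 0], "dr": [0, 0, 0], "jaw": 0.6}, {"translation": [0, 0, 0], "dr": [0, 0, 0], "jaw": 0.6}]'

```text
time_s: 7.63
position: [0.5562, -0.291, 0.027]
tcp_rot: [[-0.053, 0.999, 0.002], [0.999, 0.053, -0.002], [-0.002, 0.002, -1.0]]
force: [0.1, 1.1, -0.4]
opening: 0.399
```

```bash
python3 - <<'E'
from h import *
plan(.557,-.3155,.026,3.1)
p,d=snap('scene','s4');cv2.imwrite('pics/s4c.png',cv2.resize(p[140:280,120:320,::-1],None,fx=4,fy=4))
E
```

```text
t 7.63 p [ 0.5562 -0.291   0.027 ] yaw 3.05 turn units -0.01 shift after turn (units) [-0.98 -0.02  0.04] F [ 0.1  1.1 -0.4] op 0.39927755490333783
tilt corr tool units [ 0.018  0.018 -0.   ]
```

View pics/s4c.png

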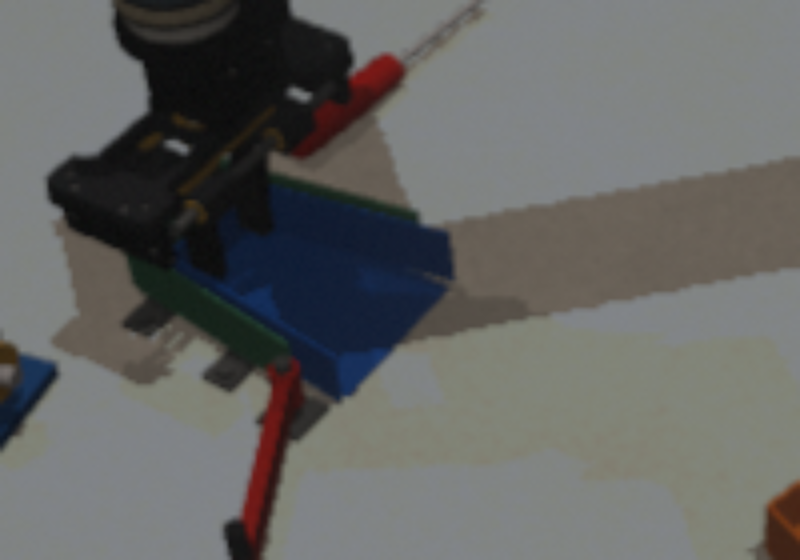

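Blue is inside the rack, about 24 mm short. Continuing with small steps until force rises.

Call:
arm_command --commands '[{"translation": [-0.15, 0, 0], "dr": [0, 0, 0], "jaw": 0.6}, {"translation": [-0.15, 0, 0], "dr": [0, 0, 0], "jaw": 0.6}, {"translation": [-0.15, 0, 0], "dr": [0, 0, 0], "jaw": 0.6}, {"translation": [-0.15, 0, 0], "dr": [0, 0, 0], "jaw": 0.6}, {"translation": [-0.1, 0, 0], "dr": [0, 0, 0], "jaw": 0.6}, {"translation": [-0.05, 0, 0], "dr": [0, 0, 0], "jaw": 0.6}, {"translation": [0, 0, 0], "dr": [0, 0, 0], "jaw": 0.6}]'

```text
time_s: 8.27
position: [0.5565, -0.3078, 0.0268]
tcp_rot: [[-0.054, 0.999, 0.0], [0.999, 0.054, 0.0], [0.0, 0.0, -1.0]]
force: [-0.8, 2.3, 0.9]
opening: 0.401
```

Call:
arm_command --commands '[{"translation": [-0.08, 0, 0], "dr": [0, 0, 0], "jaw": 0.6}, {"translation": [0, 0, 0], "dr": [0, 0, 0], "jaw": 0.6}]'

```text
time_s: 8.43
position: [0.5567, -0.3096, 0.0268]
tcp_rot: [[-0.054, 0.999, 0.0], [0.999, 0.054, 0.0], [0.0, 0.0, -1.0]]
force: [-0.4, 2.3, 1.3]
opening: 0.401
```

Call:
arm_command --commands '[{"translation": [-0.08, 0, 0], "dr": [0, 0, 0], "jaw": 0.6}, {"translation": [0, 0, 0], "dr": [0, 0, 0], "jaw": 0.6}]'

```text
time_s: 8.6
position: [0.5568, -0.3116, 0.0268]
tcp_rot: [[-0.054, 0.999, 0.0], [0.999, 0.054, 0.0], [0.0, 0.0, -1.0]]
force: [-1.1, 1.6, 1.9]
opening: 0.4
```

Call:
arm_command --commands '[{"translation": [-0.08, 0, 0], "dr": [0, 0, 0], "jaw": 0.6}, {"translation": [0, 0, 0], "dr": [0, 0, 0], "jaw": 0.6}]'

```text
time_s: 8.77
position: [0.5569, -0.3137, 0.0268]
tcp_rot: [[-0.054, 0.999, 0.001], [0.999, 0.054, 0.0], [0.0, 0.001, -1.0]]
force: [-0.2, 2.2, 0.8]
opening: 0.399
```

Call:
arm_command --commands '[{"translation": [-0.06, 0, 0], "dr": [0, 0, 0], "jaw": 0.6}, {"translation": [0, 0, 0], "dr": [0, 0, 0], "jaw": 0.6}]'

```text
time_s: 8.93
position: [0.557, -0.3152, 0.0268]
tcp_rot: [[-0.054, 0.999, 0.001], [0.999, 0.054, 0.0], [0.0, 0.001, -1.0]]
force: [-0.5, 1.6, 1.4]
opening: 0.401
```

Call:
arm_command --commands '[{"translation": [-0.06, 0, 0], "dr": [0, 0, 0], "jaw": 0.6}, {"translation": [0, 0, 0], "dr": [0, 0, 0], "jaw": 0.6}]'

```text
time_s: 9.1
position: [0.5571, -0.3166, 0.0268]
tcp_rot: [[-0.054, 0.999, 0.001], [0.999, 0.054, 0.0], [0.0, 0.001, -1.0]]
force: [-0.4, 2.0, 0.7]
opening: 0.396
```

Call:
arm_command --commands '[{"translation": [-0.06, 0, 0], "dr": [0, 0, 0], "jaw": 0.6}, {"translation": [0, 0, 0], "dr": [0, 0, 0], "jaw": 0.6}]'

```text
time_s: 9.27
position: [0.5572, -0.3181, 0.0268]
tcp_rot: [[-0.054, 0.999, 0.001], [0.999, 0.054, 0.0], [0.0, 0.001, -1.0]]
force: [-0.2, 2.3, 0.6]
opening: 0.4
```

Call:
arm_command --commands '[{"translation": [-0.06, 0, 0], "dr": [0, 0, 0], "jaw": 0.6}, {"translation": [0, 0, 0], "dr": [0, 0, 0], "jaw": 0.6}]'

```text
time_s: 9.43
position: [0.5571, -0.3185, 0.0268]
tcp_rot: [[-0.053, 0.999, 0.0], [0.999, 0.053, 0.003], [0.003, 0.0, -1.0]]
force: [0.9, 5.2, 1.6]
opening: 0.401
```

```bash
python3 - <<'E'
from h import *
plan(.557,-.3155,.026,3.1)
p,d=snap('scene','s5');cv2.imwrite('pics/s5c.png',cv2.resize(p[140:280,120:320,::-1],None,fx=4,fy=4))
E
```

```text
t 9.43 p [ 0.5571 -0.3185  0.0268] yaw 3.02 turn units -0.01 shift after turn (units) [0.12 0.   0.03] F [0.9 5.2 1.6] op 0.4013372451070476
tilt corr tool units [ 0.002 -0.025 -0.   ]
```

View pics/s5c.png

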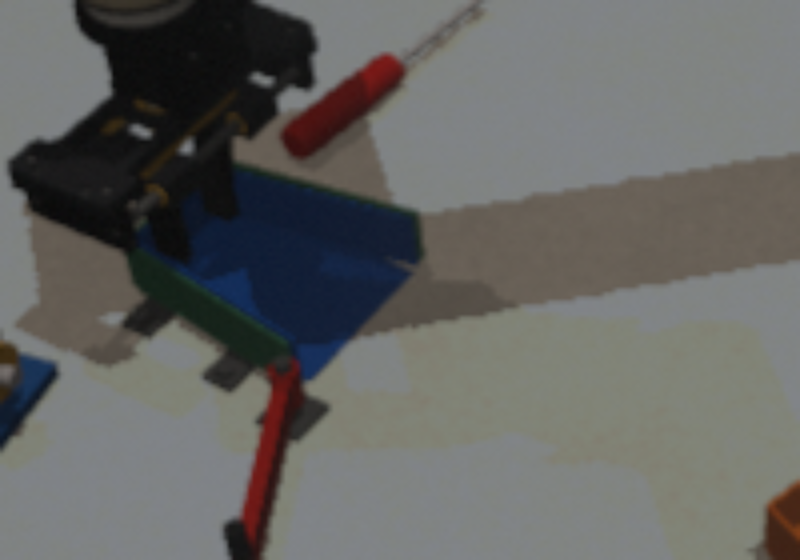

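Call:
arm_command --commands '[{"translation": [-0.06, 0, 0], "dr": [0, 0, 0], "jaw": 0.6}, {"translation": [0, 0, 0], "dr": [0, 0, 0], "jaw": 0.6}, {"translation": [0, 0, 0], "dr": [0, 0, 0], "jaw": 0.6}]'

```text
time_s: 9.73
position: [0.5571, -0.3185, 0.0268]
tcp_rot: [[-0.052, 0.999, -0.0], [0.999, 0.052, 0.005], [0.005, -0.0, -1.0]]
force: [0.5, 8.5, 2.7]
opening: 0.404
```

Call:
arm_command --commands '[{"translation": [-0.06, 0, 0], "dr": [0, 0, 0], "jaw": 0.6}, {"translation": [0, 0, 0], "dr": [0, 0, 0], "jaw": 0.6}, {"translation": [0, 0, 0], "dr": [0, 0, 0], "jaw": 0.6}]'

```text
time_s: 9.98
position: [0.5571, -0.3186, 0.0268]
tcp_rot: [[-0.051, 0.999, -0.001], [0.999, 0.051, 0.007], [0.007, -0.001, -1.0]]
force: [2.6, 10.3, 4.4]
opening: 0.395
```

Call:
arm_command --commands '[{"translation": [0.3, 0, 0], "dr": [0, 0, 0], "jaw": 0.62}, {"translation": [0.3, 0, 0], "dr": [0, 0, 0], "jaw": 0.65}, {"translation": [0.1, 0, -0.3], "dr": [0, 0, 0], "jaw": 0.7}, {"translation": [0, 0, -0.6], "dr": [0, 0, 0], "jaw": 0.7}, {"translation": [0, 0, -0.9], "dr": [0, 0, 0], "jaw": 0.7}, {"translation": [0, 0, -0.9], "dr": [0, 0, 0], "jaw": 0.7}, {"translation": [0, 0, -0.6], "dr": [0, 0, 0], "jaw": 0.7}, {"translation": [0, 0, 0], "dr": [0, 0, 0.73], "jaw": 0.7}, {"translation": [0, 0, 0], "dr": [0, 0, 0.73], "jaw": 0.7}, {"translation": [0, 0, 0], "dr": [0, 0, 0.73], "jaw": 0.7}, {"translation": [0, 0, 0], "dr": [0, 0, 0.73], "jaw": 0.7}, {"translation": [0, 0, 0], "dr": [0, 0, 0], "jaw": 0.7}]'

```text
time_s: 10.98
position: [0.5567, -0.3058, 0.1102]
tcp_rot: [[0.251, 0.968, 0.002], [0.968, -0.251, -0.001], [-0.001, 0.002, -1.0]]
force: [-0.5, 0.1, 0.5]
opening: 0.298
```

```bash
python3 - <<'E'
from h import *
plan(.544,.134,.10,-14.5)
E
```

```text
t 10.98 p [ 0.5567 -0.3058  0.1102] yaw -14.52 turn units -0.0 shift after turn (units) [16.9  -4.9   0.41] F [-0.5  0.1  0.5] op 0.298150386102444
tilt corr tool units [0.019 0.007 0.   ]
```

Call:
arm_command --commands '[{"translation": [0.85, -0.25, 0], "dr": [0.02, 0, 0], "jaw": 0.7}, {"translation": [0.85, -0.25, 0], "dr": [0, 0, 0], "jaw": 0.7}, {"translation": [0.85, -0.25, 0], "dr": [0, 0, 0], "jaw": 0.7}, {"translation": [0.85, -0.25, 0], "dr": [0, 0, 0], "jaw": 0.7}, {"translation": [0.85, -0.25, 0], "dr": [0, 0, 0], "jaw": 0.7}, {"translation": [0.85, -0.25, 0], "dr": [0, 0, 0], "jaw": 0.7}, {"translation": [0.85, -0.25, 0], "dr": [0, 0, 0], "jaw": 0.7}, {"translation": [0.85, -0.25, 0], "dr": [0, 0, 0], "jaw": 0.7}, {"translation": [0.85, -0.25, 0], "dr": [0, 0, 0], "jaw": 0.7}, {"translation": [0.85, -0.25, 0], "dr": [0, 0, 0], "jaw": 0.7}, {"translation": [0.85, -0.25, 0], "dr": [0, 0, 0], "jaw": 0.7}, {"translation": [0.85, -0.25, 0], "dr": [0, 0, 0], "jaw": 0.7}]'

```text
time_s: 11.98
position: [0.5478, -0.0387, 0.1102]
tcp_rot: [[0.247, 0.969, -0.0], [0.969, -0.247, 0.0], [0.0, -0.0, -1.0]]
force: [0.3, 0.1, -1.6]
opening: 0.301
```

Call:
arm_command --commands '[{"translation": [0.85, -0.25, 0], "dr": [0, 0, 0], "jaw": 0.7}, {"translation": [0.85, -0.25, 0], "dr": [0, 0, 0], "jaw": 0.7}, {"translation": [0.85, -0.25, 0], "dr": [0, 0, 0], "jaw": 0.7}, {"translation": [0.85, -0.25, 0], "dr": [0, 0, 0], "jaw": 0.7}, {"translation": [0.85, -0.25, 0], "dr": [0, 0, 0], "jaw": 0.7}, {"translation": [0.85, -0.25, 0], "dr": [0, 0, 0], "jaw": 0.7}, {"translation": [0.85, -0.25, 0], "dr": [0, 0, 0], "jaw": 0.7}, {"translation": [0.85, -0.25, 0], "dr": [0, 0, 0], "jaw": 0.7}, {"translation": [0, 0, 0], "dr": [0, 0, 0], "jaw": 0.7}]'

```text
time_s: 12.73
position: [0.5415, 0.141, 0.1104]
tcp_rot: [[0.244, 0.97, 0.0], [0.97, -0.244, 0.002], [0.002, -0.0, -1.0]]
force: [0.6, 0.4, -0.3]
opening: 0.301
```

```bash
python3 - <<'E'
from h import *
plan(.544,.134,.028,-14.5)
p,d=snap('scene','s6');cv2.imwrite('pics/s6c.png',cv2.resize(p[140:340,120:400,::-1],None,fx=2.8,fy=2.8))
p,d=snap('top','t6');cv2.imwrite('pics/t6c.png',cv2.resize(p[130:270,375:535,::-1],None,fx=4.2,fy=4.2,interpolation=cv2.INTER_CUBIC))
E
```

```text
t 12.73 p [0.5415 0.141  0.1104] yaw -14.13 turn units 0.06 shift after turn (units) [-0.25  0.17  3.3 ] F [ 0.6  0.4 -0.3] op 0.3014969884117261
tilt corr tool units [-0.004 -0.019  0.   ]
```

View pics/s6c.png

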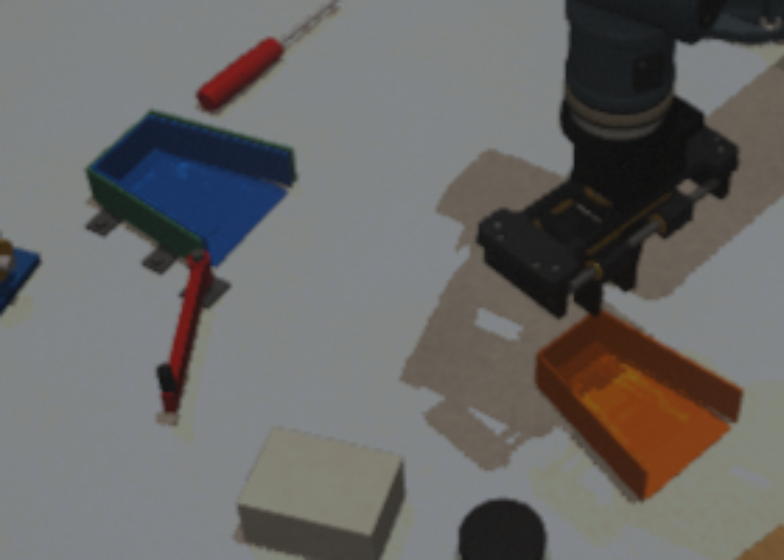

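View pics/t6c.png

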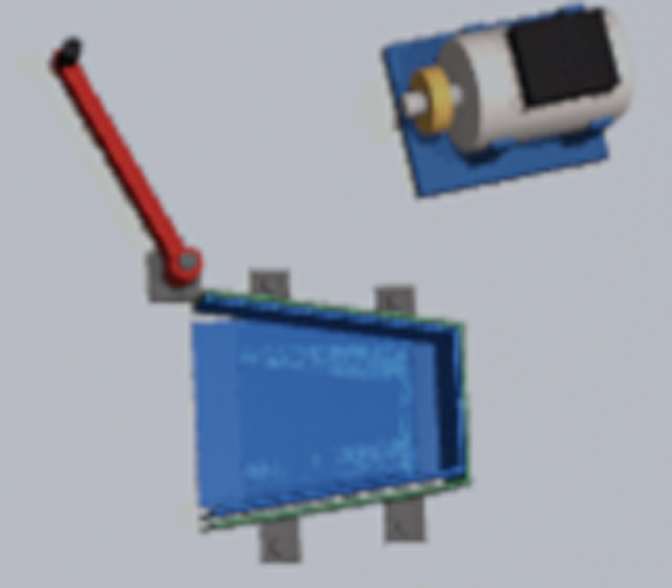

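Call:
arm_command --commands '[{"translation": [-0.15, 0.17, 0.5], "dr": [0, 0, 0.06], "jaw": 0.7}, {"translation": [0, 0, 0.6], "dr": [0, 0, 0], "jaw": 0.7}, {"translation": [0, 0, 0.6], "dr": [0, 0, 0], "jaw": 0.7}, {"translation": [0, 0, 0.4], "dr": [0, 0, 0], "jaw": 0.7}, {"translation": [0, 0, 0.4], "dr": [0, 0, 0], "jaw": 0.7}, {"translation": [0, 0, 0.3], "dr": [0, 0, 0], "jaw": 0.7}, {"translation": [0, 0, 0.3], "dr": [0, 0, 0], "jaw": 0.7}, {"translation": [0, 0, 0.2], "dr": [0, 0, 0], "jaw": 0.7}, {"translation": [0, 0, 0], "dr": [0, 0, 0], "jaw": 0.67}]'

```text
time_s: 13.58
position: [0.5439, 0.1332, 0.0263]
tcp_rot: [[0.256, 0.967, -0.003], [0.967, -0.256, 0.001], [0.0, -0.003, -1.0]]
force: [-0.6, -0.1, 0.8]
opening: 0.312
```

```bash
python3 - <<'E'
from h import *
plan(.544,.134,.027,-14.5)
p,d=snap('scene','s7');cv2.imwrite('pics/s7c.png',cv2.resize(p[190:340,250:450,::-1],None,fx=4,fy=4))
E
```

```text
t 13.58 p [0.5439 0.1332 0.0263] yaw -14.81 turn units -0.05 shift after turn (units) [ 0.03 -0.   -0.03] F [-0.6 -0.1  0.8] op 0.3117053413934209
tilt corr tool units [-0.033 -0.002 -0.   ]
```

View pics/s7c.png

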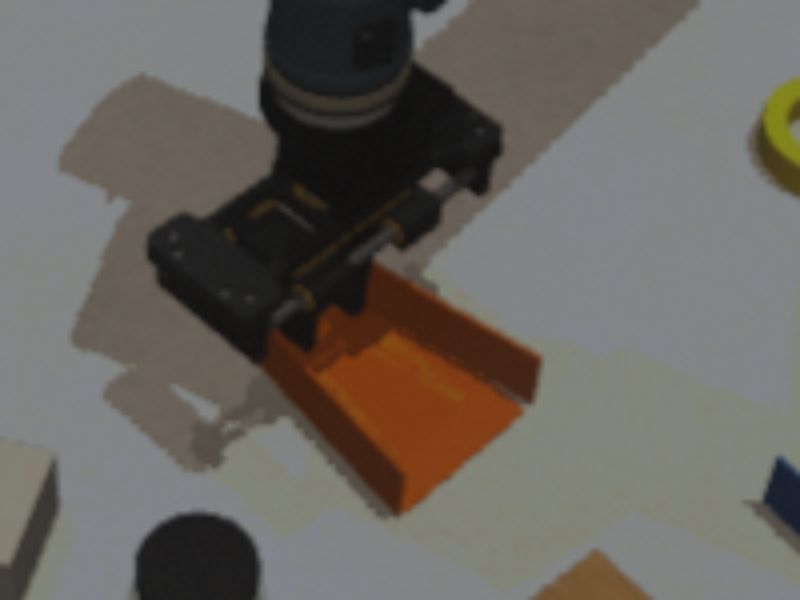

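Call:
arm_command --commands '[{"translation": [-0.12, 0, 0], "dr": [0, 0, 0], "jaw": 0.66}, {"translation": [-0.15, 0, 0], "dr": [0, 0, 0], "jaw": 0.66}, {"translation": [-0.15, 0, 0], "dr": [0, 0, -0.1], "jaw": 0.66}, {"translation": [-0.25, 0.02, 0], "dr": [0, 0, -0.2], "jaw": 0.66}, {"translation": [-0.25, 0.02, 0], "dr": [0, 0, -0.3], "jaw": 0.66}, {"translation": [-0.25, 0.02, 0], "dr": [0, 0, -0.3], "jaw": 0.66}, {"translation": [-0.25, 0.02, 0], "dr": [0, 0, -0.3], "jaw": 0.66}, {"translation": [-0.25, 0.02, 0], "dr": [0, 0, -0.3], "jaw": 0.66}, {"translation": [-0.25, 0.02, 0], "dr": [0, 0, -0.3], "jaw": 0.66}, {"translation": [-0.25, 0.02, 0], "dr": [0, 0, -0.3], "jaw": 0.66}, {"translation": [-0.25, 0.02, 0], "dr": [0, 0, -0.3], "jaw": 0.66}, {"translation": [-0.25, 0.02, 0], "dr": [0, 0, -0.3], "jaw": 0.66}]'

```text
time_s: 14.63
position: [0.5389, 0.0667, 0.0279]
tcp_rot: [[-0.026, 1.0, -0.001], [1.0, 0.026, 0.002], [0.002, -0.001, -1.0]]
force: [0.5, 0.6, 1.7]
opening: 0.34
```

Call:
arm_command --commands '[{"translation": [-0.25, 0.02, 0], "dr": [0, 0, -0.27], "jaw": 0.66}, {"translation": [-0.3, 0.02, 0], "dr": [0, 0, 0], "jaw": 0.66}, {"translation": [-0.3, 0.02, 0], "dr": [0, 0, 0], "jaw": 0.66}, {"translation": [-0.3, 0.02, 0], "dr": [0, 0, 0], "jaw": 0.66}, {"translation": [0, 0, 0], "dr": [0, 0, 0], "jaw": 0.66}]'

```text
time_s: 15.05
position: [0.5429, 0.0367, 0.0274]
tcp_rot: [[-0.051, 0.999, -0.0], [0.999, 0.051, 0.0], [0.0, -0.0, -1.0]]
force: [-0.2, 0.4, 0.6]
opening: 0.341
```

```bash
python3 - <<'E'
from h import *
plan(.557,-.3156,.029,3.05)
p,d=snap('scene','s8');cv2.imwrite('pics/s8c.png',cv2.resize(p[140:340,120:400,::-1],None,fx=2.8,fy=2.8))
E
```

```text
t 15.05 p [0.5429 0.0367 0.0274] yaw 2.93 turn units -0.02 shift after turn (units) [-14.1   -0.18  -0.06] F [-0.2  0.4  0.6] op 0.3405473307076014
tilt corr tool units [-0.003 -0.005  0.   ]
```

View pics/s8c.png

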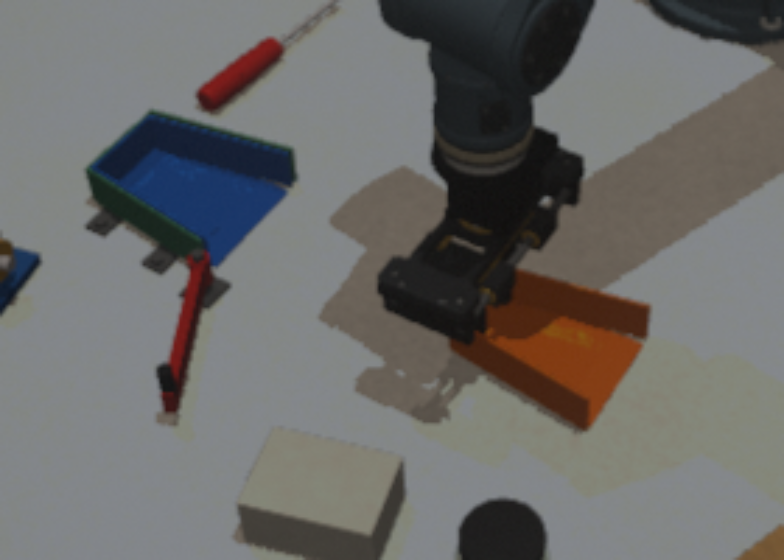

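Call:
arm_command --commands '[{"translation": [-0.3, 0, 0], "dr": [0, 0, 0], "jaw": 0.66}, {"translation": [-0.5, 0, 0], "dr": [0, 0, 0], "jaw": 0.66}, {"translation": [-0.5, 0, 0], "dr": [0, 0, 0], "jaw": 0.66}, {"translation": [-0.5, 0, 0], "dr": [0, 0, 0], "jaw": 0.66}, {"translation": [-0.5, -0.02, 0], "dr": [0, 0, 0], "jaw": 0.66}, {"translation": [-0.5, -0.02, 0], "dr": [0, 0, 0], "jaw": 0.66}, {"translation": [-0.5, -0.02, 0], "dr": [0, 0, 0], "jaw": 0.66}, {"translation": [-0.5, -0.02, 0], "dr": [0, 0, 0], "jaw": 0.66}, {"translation": [-0.5, -0.02, 0], "dr": [0, 0, 0], "jaw": 0.66}, {"translation": [-0.5, -0.02, 0], "dr": [0, 0, 0], "jaw": 0.66}, {"translation": [-0.5, -0.02, 0], "dr": [0, 0, 0], "jaw": 0.66}, {"translation": [-0.5, -0.02, 0], "dr": [0, 0, 0], "jaw": 0.66}]'

```text
time_s: 16.1
position: [0.5456, -0.1078, 0.0271]
tcp_rot: [[-0.053, 0.999, -0.002], [0.999, 0.053, 0.001], [0.001, -0.002, -1.0]]
force: [-0.5, 1.5, 2.3]
opening: 0.341
```

Call:
arm_command --commands '[{"translation": [-0.4, -0.02, 0], "dr": [0, 0, 0], "jaw": 0.66}, {"translation": [-0.4, 0, 0], "dr": [0, 0, 0], "jaw": 0.66}, {"translation": [-0.4, 0, 0], "dr": [0, 0, 0], "jaw": 0.66}, {"translation": [-0.3, 0, 0], "dr": [0, 0, 0], "jaw": 0.66}, {"translation": [-0.2, 0, 0], "dr": [0, 0, 0], "jaw": 0.66}, {"translation": [0, 0, 0], "dr": [0, 0, 0], "jaw": 0.66}]'

```text
time_s: 16.6
position: [0.548, -0.1507, 0.027]
tcp_rot: [[-0.052, 0.999, -0.001], [0.999, 0.052, 0.0], [0.0, -0.001, -1.0]]
force: [0.4, -0.5, 0.2]
opening: 0.341
```

```bash
python3 - <<'E'
from h import *
plan(.557,-.3156,.029,3.05)
p,d=snap('scene','s9');cv2.imwrite('pics/s9c.png',cv2.resize(p[140:280,120:320,::-1],None,fx=4,fy=4))
E
```

```text
t 16.6 p [ 0.548  -0.1507  0.027 ] yaw 2.98 turn units -0.01 shift after turn (units) [-6.61  0.01 -0.08] F [ 0.4 -0.5  0.2] op 0.3409219911994937
tilt corr tool units [-0.006 -0.001  0.   ]
```

View pics/s9c.png

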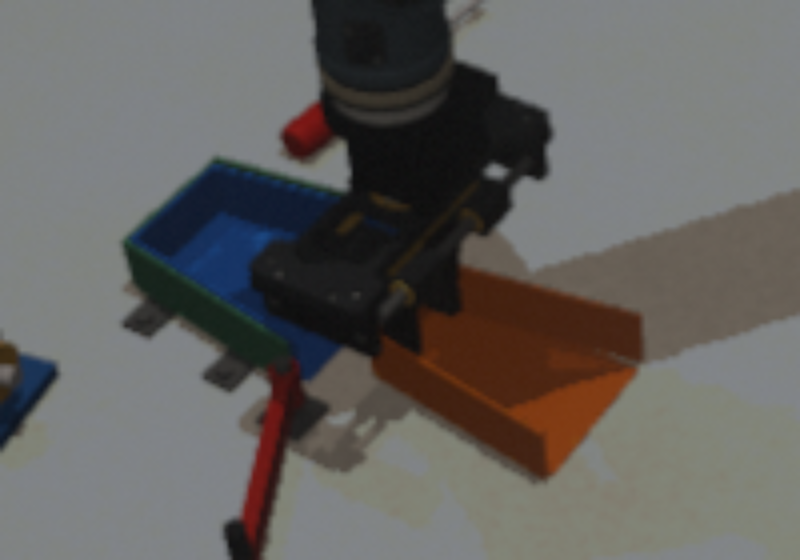

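Call:
arm_command --commands '[{"translation": [-0.2, 0, 0], "dr": [0, 0, 0], "jaw": 0.66}, {"translation": [-0.25, 0, 0], "dr": [0, 0, 0], "jaw": 0.66}, {"translation": [-0.25, 0, 0], "dr": [0, 0, 0], "jaw": 0.66}, {"translation": [-0.25, 0, 0], "dr": [0, 0, 0], "jaw": 0.66}, {"translation": [-0.25, 0, 0], "dr": [0, 0, 0], "jaw": 0.66}, {"translation": [-0.25, 0, 0], "dr": [0, 0, 0], "jaw": 0.66}, {"translation": [-0.25, 0, 0], "dr": [0, 0, 0], "jaw": 0.66}, {"translation": [-0.25, 0, 0], "dr": [0, 0, 0], "jaw": 0.66}, {"translation": [-0.25, 0, 0], "dr": [0, 0, 0], "jaw": 0.66}, {"translation": [-0.25, 0, 0], "dr": [0, 0, 0], "jaw": 0.66}, {"translation": [-0.25, 0, 0], "dr": [0, 0, 0], "jaw": 0.66}, {"translation": [-0.25, 0, 0], "dr": [0, 0, 0], "jaw": 0.66}]'

```text
time_s: 17.65
position: [0.5515, -0.2232, 0.0272]
tcp_rot: [[-0.053, 0.999, -0.001], [0.999, 0.053, 0.001], [0.001, -0.001, -1.0]]
force: [-0.4, 3.1, 2.6]
opening: 0.342
```

```bash
python3 - <<'E'
from h import *
plan(.557,-.3156,.029,3.05)
p,d=snap('scene','s10');cv2.imwrite('pics/s10c.png',cv2.resize(p[140:280,120:320,::-1],None,fx=4,fy=4))
E
```

```text
t 17.65 p [ 0.5515 -0.2232  0.0272] yaw 3.03 turn units -0.0 shift after turn (units) [-3.7   0.02 -0.07] F [-0.4  3.1  2.6] op 0.3419026081734896
tilt corr tool units [-0.013 -0.013 -0.   ]
```

View pics/s10c.png

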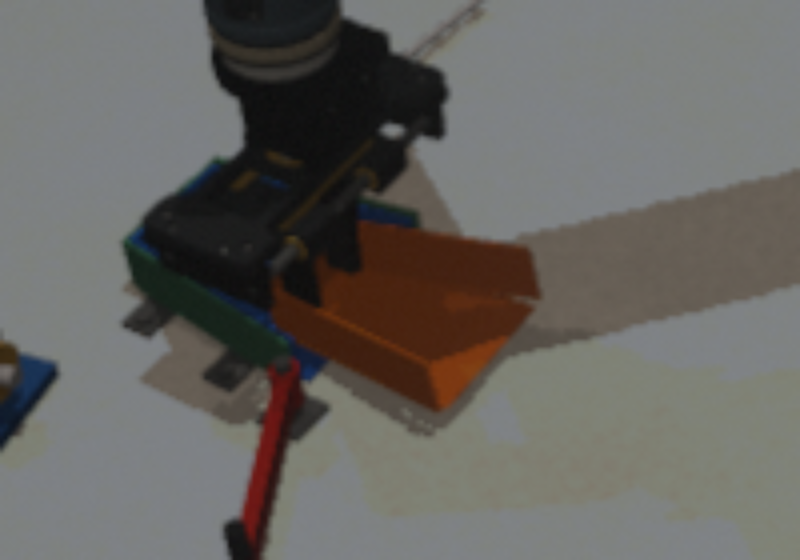

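Call:
arm_command --commands '[{"translation": [-0.2, 0, 0], "dr": [0, 0, 0], "jaw": 0.66}, {"translation": [-0.25, 0, 0], "dr": [0, 0, 0], "jaw": 0.66}, {"translation": [-0.25, 0, 0], "dr": [0, 0, 0], "jaw": 0.66}, {"translation": [-0.25, 0, 0], "dr": [0, 0, 0], "jaw": 0.66}, {"translation": [-0.25, 0, 0], "dr": [0, 0, 0], "jaw": 0.66}, {"translation": [-0.25, 0, 0], "dr": [0, 0, 0], "jaw": 0.66}, {"translation": [-0.25, 0, 0], "dr": [0, 0, 0], "jaw": 0.66}, {"translation": [-0.25, 0, 0], "dr": [0, 0, 0], "jaw": 0.66}, {"translation": [-0.25, 0, 0], "dr": [0, 0, 0], "jaw": 0.66}, {"translation": [-0.2, 0, 0], "dr": [0, 0, 0], "jaw": 0.66}, {"translation": [-0.1, 0, 0], "dr": [0, 0, 0], "jaw": 0.66}, {"translation": [0, 0, 0], "dr": [0, 0, 0], "jaw": 0.66}]'

```text
time_s: 18.7
position: [0.5548, -0.2861, 0.0269]
tcp_rot: [[-0.052, 0.999, -0.001], [0.999, 0.052, 0.001], [0.001, -0.001, -1.0]]
force: [0.5, 2.0, 2.6]
opening: 0.338
```

```bash
python3 - <<'E'
from h import *
plan(.557,-.3156,.029,3.05)
p,d=snap('scene','s11');cv2.imwrite('pics/s11c.png',cv2.resize(p[140:280,120:320,::-1],None,fx=4,fy=4))
E
```

```text
t 18.7 p [ 0.5548 -0.2861  0.0269] yaw 2.98 turn units -0.01 shift after turn (units) [-1.18  0.02 -0.09] F [0.5 2.  2.6] op 0.33834449179920517
tilt corr tool units [-0.01  -0.007 -0.   ]
```

View pics/s11c.png

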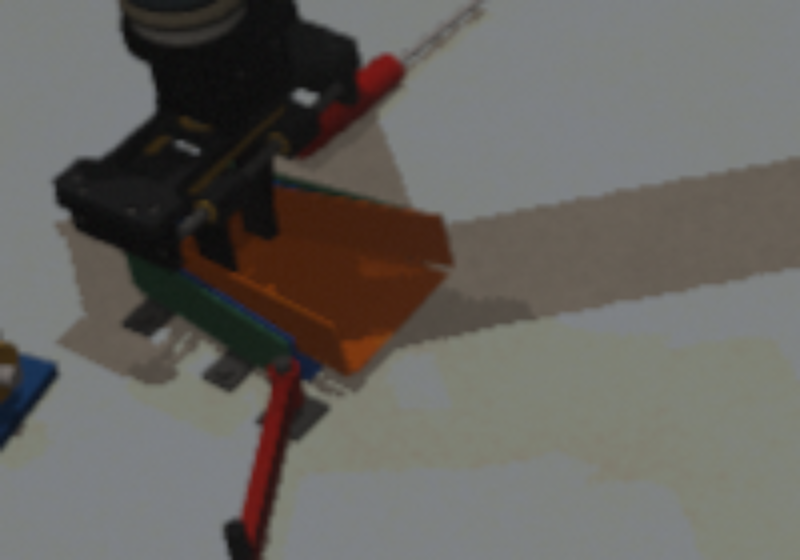

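Call:
arm_command --commands '[{"translation": [-0.15, 0, 0], "dr": [0, 0, 0], "jaw": 0.66}, {"translation": [-0.15, 0, 0], "dr": [0, 0, 0], "jaw": 0.66}, {"translation": [-0.15, 0, 0], "dr": [0, 0, 0], "jaw": 0.66}, {"translation": [-0.15, 0, 0], "dr": [0, 0, 0], "jaw": 0.66}, {"translation": [-0.15, 0, 0], "dr": [0, 0, 0], "jaw": 0.66}, {"translation": [-0.1, 0, 0], "dr": [0, 0, 0], "jaw": 0.66}, {"translation": [-0.08, 0, 0], "dr": [0, 0, 0], "jaw": 0.66}, {"translation": [0, 0, 0], "dr": [0, 0, 0], "jaw": 0.66}]'

```text
time_s: 19.42
position: [0.556, -0.3094, 0.0267]
tcp_rot: [[-0.052, 0.999, -0.001], [0.999, 0.052, 0.0], [0.0, -0.001, -1.0]]
force: [-0.4, 0.4, 0.4]
opening: 0.338
```

Call:
arm_command --commands '[{"translation": [-0.06, 0, 0], "dr": [0, 0, 0], "jaw": 0.66}, {"translation": [-0.06, 0, 0], "dr": [0, 0, 0], "jaw": 0.66}, {"translation": [0, 0, 0], "dr": [0, 0, 0], "jaw": 0.66}]'

```text
time_s: 19.67
position: [0.5561, -0.3117, 0.0268]
tcp_rot: [[-0.053, 0.999, -0.002], [0.999, 0.053, 0.001], [0.001, -0.002, -1.0]]
force: [-0.9, 0.9, 0.0]
opening: 0.341
```

Call:
arm_command --commands '[{"translation": [-0.06, 0, 0], "dr": [0, 0, 0], "jaw": 0.66}, {"translation": [-0.06, 0, 0], "dr": [0, 0, 0], "jaw": 0.66}, {"translation": [0, 0, 0], "dr": [0, 0, 0], "jaw": 0.66}]'

```text
time_s: 19.92
position: [0.5563, -0.3147, 0.0268]
tcp_rot: [[-0.053, 0.999, -0.001], [0.999, 0.053, 0.001], [0.001, -0.001, -1.0]]
force: [-0.3, 0.2, -0.0]
opening: 0.342
```

Call:
arm_command --commands '[{"translation": [-0.06, 0, 0], "dr": [0, 0, 0], "jaw": 0.66}, {"translation": [0, 0, 0], "dr": [0, 0, 0], "jaw": 0.66}]'

```text
time_s: 20.08
position: [0.5564, -0.3155, 0.0268]
tcp_rot: [[-0.052, 0.999, -0.002], [0.999, 0.052, 0.002], [0.002, -0.001, -1.0]]
force: [1.6, 2.8, 0.3]
opening: 0.341
```

Call:
arm_command --commands '[{"translation": [-0.06, 0, 0], "dr": [0, 0, 0], "jaw": 0.66}, {"translation": [0, 0, 0], "dr": [0, 0, 0], "jaw": 0.66}]'

```text
time_s: 20.25
position: [0.5563, -0.3156, 0.0268]
tcp_rot: [[-0.052, 0.999, -0.002], [0.999, 0.052, 0.004], [0.005, -0.002, -1.0]]
force: [0.4, 6.2, 2.9]
opening: 0.34
```

Call:
arm_command --commands '[{"translation": [-0.06, 0, 0], "dr": [0, 0, 0], "jaw": 0.66}, {"translation": [0, 0, 0], "dr": [0, 0, 0], "jaw": 0.66}]'

```text
time_s: 20.42
position: [0.5563, -0.3156, 0.0268]
tcp_rot: [[-0.051, 0.999, -0.003], [0.999, 0.051, 0.007], [0.007, -0.002, -1.0]]
force: [2.6, 9.1, 3.7]
opening: 0.34
```

Call:
arm_command --commands '[{"translation": [0.3, 0, 0], "dr": [0, 0, 0], "jaw": 0.67}, {"translation": [0.3, 0, 0], "dr": [0, 0, 0], "jaw": 0.7}, {"translation": [0, 0, -0.3], "dr": [0, 0, 0], "jaw": 0.7}, {"translation": [0, 0, -0.6], "dr": [0, 0, 0], "jaw": 0.7}, {"translation": [0, 0, -0.9], "dr": [0, 0, 0], "jaw": 0.7}, {"translation": [0, 0, -0.9], "dr": [0, 0, 0], "jaw": 1}, {"translation": [0, 0, -0.9], "dr": [0, 0, 0], "jaw": 1}, {"translation": [0, 0, -0.9], "dr": [0, 0, 0], "jaw": 1}, {"translation": [0.9, 0, -0.5], "dr": [0, 0, 0.9], "jaw": 1}, {"translation": [0.9, 0, 0], "dr": [0, 0, 0.9], "jaw": 1}, {"translation": [0.9, 0, 0], "dr": [0, 0, 0.9], "jaw": 1}, {"translation": [0.9, 0, 0], "dr": [0, 0, 0.9], "jaw": 1}]'

```text
time_s: 21.42
position: [0.5636, -0.2149, 0.1532]
tcp_rot: [[0.324, 0.946, -0.0], [0.946, -0.324, -0.001], [-0.001, -0.0, -1.0]]
force: [0.8, -0.0, 0.0]
opening: 0.006
```

Call:
arm_command --commands '[{"translation": [0.9, 0, 0], "dr": [0, 0, 0.9], "jaw": 1}, {"translation": [0.9, 0, 0], "dr": [0, 0, 0.9], "jaw": 1}, {"translation": [0.9, 0, 0], "dr": [0, 0, 0.9], "jaw": 1}, {"translation": [0, 0, 0], "dr": [0, 0, 0.9], "jaw": 1}, {"translation": [0, 0, 0], "dr": [0, 0, 0.9], "jaw": 1}, {"translation": [0, 0, 0], "dr": [0, 0, 0.9], "jaw": 1}, {"translation": [0, 0, 0], "dr": [0, 0, 0.9], "jaw": 1}, {"translation": [0, 0, 0], "dr": [0, 0, 0.9], "jaw": 1}, {"translation": [0, 0, 0], "dr": [0, 0, 0.9], "jaw": 1}, {"translation": [0, 0, 0], "dr": [0, 0, 0], "jaw": 1}]'

```text
time_s: 22.25
position: [0.5914, -0.1541, 0.1526]
tcp_rot: [[0.922, 0.386, -0.0], [0.386, -0.922, -0.0], [-0.0, -0.0, -1.0]]
force: [-0.8, -0.4, 0.0]
opening: 0.004
```

```bash
python3 - <<'E'
from h import *
plan(.7,-.17,.15,-150); print(np.round(read_state()['joint_positions'],1))
p,d=snap('scene','s12');cv2.imwrite('pics/s12c.png',cv2.resize(p[140:300,110:330,::-1],None,fx=3.6,fy=3.6))
p,d=snap('top','t12');cv2.imwrite('pics/t12c.png',cv2.resize(p[130:270,375:535,::-1],None,fx=4.2,fy=4.2,interpolation=cv2.INTER_CUBIC))
E
```

```text
t 22.25 p [ 0.5914 -0.1541  0.1526] yaw -67.27 turn units 13.79 shift after turn (units) [ 2.72 -3.44  0.11] F [-0.8 -0.4  0. ] op 0.004358124231858835
tilt corr tool units [-0.001  0.004 -0.   ]
[-25.1  34.6  88.2  -0.   57.2  42.2]
```

View pics/s12c.png

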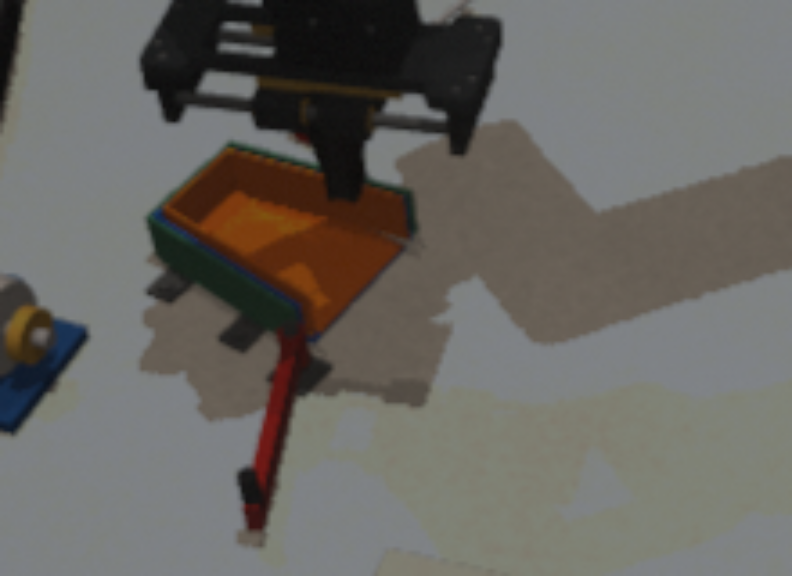

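View pics/t12c.png

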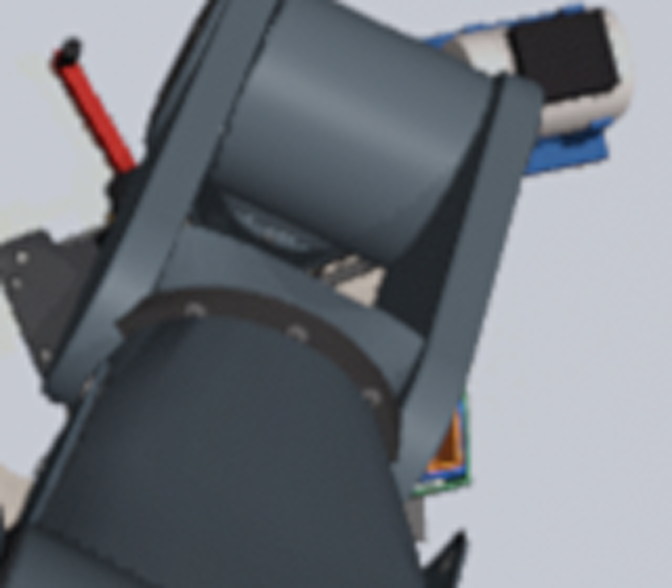

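Call:
arm_command --commands '[{"translation": [0, 0, 0], "dr": [0, 0, 0.98], "jaw": 1}, {"translation": [0, 0, 0], "dr": [0, 0, 0.98], "jaw": 1}, {"translation": [0, 0, 0], "dr": [0, 0, 0.98], "jaw": 1}, {"translation": [0, 0, 0], "dr": [0, 0, 0.98], "jaw": 1}, {"translation": [0, 0, 0], "dr": [0, 0, 0.98], "jaw": 1}, {"translation": [0, 0, 0], "dr": [0, 0, 0.98], "jaw": 1}, {"translation": [0, 0, 0], "dr": [0, 0, 0.98], "jaw": 1}, {"translation": [0, 0, 0], "dr": [0, 0, 0.98], "jaw": 1}, {"translation": [0, 0, 0], "dr": [0, 0, 0.98], "jaw": 1}, {"translation": [0, 0, 0], "dr": [0, 0, 0.98], "jaw": 1}, {"translation": [0, 0, 0], "dr": [0, 0, 0.98], "jaw": 1}, {"translation": [0, 0, 0], "dr": [0, 0, 0.98], "jaw": 1}]'

```text
time_s: 23.35
position: [0.5912, -0.1537, 0.1522]
tcp_rot: [[0.67, -0.742, -0.001], [-0.742, -0.67, 0.001], [-0.001, 0.001, -1.0]]
force: [0.2, -0.2, 0.7]
opening: 0.006
```

Call:
arm_command --commands '[{"translation": [0, 0, 0], "dr": [0, 0, 0.98], "jaw": 1}, {"translation": [0, 0, 0], "dr": [0, 0, 0.98], "jaw": 1}, {"translation": [0, 0, 0], "dr": [0, 0, 0], "jaw": 1}]'

```text
time_s: 23.6
position: [0.5912, -0.1537, 0.1522]
tcp_rot: [[0.508, -0.862, -0.001], [-0.862, -0.508, 0.001], [-0.001, 0.001, -1.0]]
force: [-0.8, 0.3, -0.4]
opening: 0.006
```

```bash
python3 - <<'E'
from h import *
plan(.733,-.149,.15,-149.6); print(np.round(read_state()['joint_positions'],1))
E
```

```text
t 23.6 p [ 0.5912 -0.1537  0.1522] yaw -149.49 turn units 0.02 shift after turn (units) [ 2.71 -4.99  0.09] F [-0.8  0.3 -0.4] op 0.0057834343715392955
tilt corr tool units [0.007 0.013 0.   ]
[-25.   34.6  88.3   0.   57.2 124.4]
```

Call:
arm_command --commands '[{"translation": [0.45, -0.83, 0], "dr": [0, 0, 0], "jaw": 1}, {"translation": [0.45, -0.83, 0], "dr": [0, 0, 0], "jaw": 1}, {"translation": [0.45, -0.83, 0], "dr": [0, 0, 0], "jaw": 1}, {"translation": [0.45, -0.83, 0], "dr": [0, 0, 0], "jaw": 1}, {"translation": [0.45, -0.83, 0], "dr": [0, 0, 0], "jaw": 1}, {"translation": [0.45, -0.83, 0], "dr": [0, 0, 0], "jaw": 1}, {"translation": [0, 0, 0.5], "dr": [0, 0, 0], "jaw": 1}, {"translation": [0, 0, 0.8], "dr": [0, 0, 0], "jaw": 1}, {"translation": [0, 0, 0.8], "dr": [0, 0, 0], "jaw": 1}, {"translation": [0, 0, 0], "dr": [0, 0, 0], "jaw": 1}]'

```text
time_s: 24.43
position: [0.7286, -0.1472, 0.0937]
tcp_rot: [[0.51, -0.86, -0.012], [-0.86, -0.51, 0.005], [-0.01, 0.008, -1.0]]
force: [-0.5, -0.0, -2.0]
opening: 0.002
```

```bash
python3 - <<'E'
from h import *
plan(.733,-.149,.033,-149.6); print(np.round(read_state()['joint_positions'],1))
p,d=snap('scene','s13');cv2.imwrite('pics/s13c.png',cv2.resize(p[140:300,50:270,::-1],None,fx=3.6,fy=3.6))
E
```

```text
t 24.43 p [ 0.7286 -0.1472  0.0937] yaw -149.32 turn units 0.05 shift after turn (units) [ 0.15 -0.12  2.43] F [-0.5 -0.  -2. ] op 0.0015096276819837595
tilt corr tool units [0.074 0.095 0.   ]
[-20.   48.1  68.1   0.   64.5 129.3]
```

View pics/s13c.png

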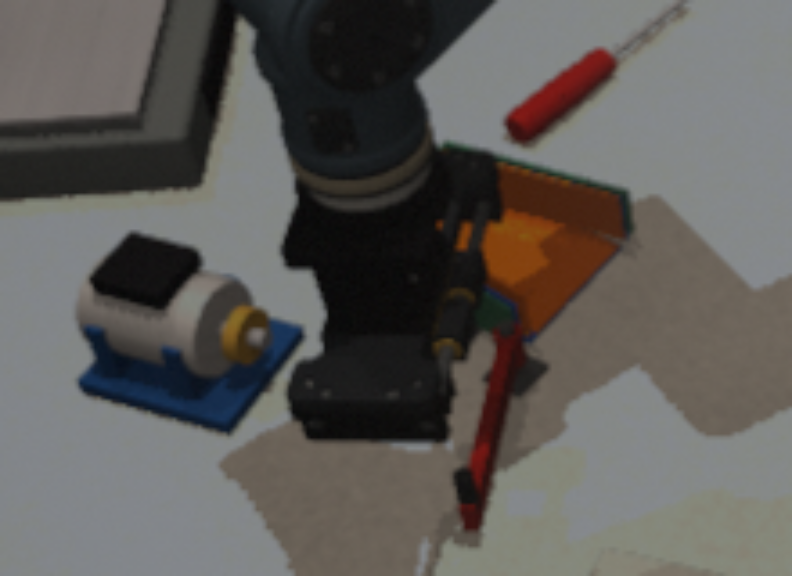

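Call:
arm_command --commands '[{"translation": [0.15, -0.1, 0.5], "dr": [0, 0, 0], "jaw": 1}, {"translation": [0, 0, 0.7], "dr": [0, 0, 0], "jaw": 1}, {"translation": [0, 0, 0.6], "dr": [0, 0, 0], "jaw": 1}, {"translation": [0, 0, 0.4], "dr": [0, 0, 0], "jaw": 1}, {"translation": [0, 0, 0.2], "dr": [0, 0, 0], "jaw": 1}, {"translation": [0, 0, 0], "dr": [0, 0, 0], "jaw": 1}, {"translation": [0, 0, 0], "dr": [0, 0, 0], "jaw": 1}]'

```text
time_s: 25.07
position: [0.7367, -0.1503, 0.0392]
tcp_rot: [[0.508, -0.862, -0.001], [-0.862, -0.508, 0.001], [-0.002, 0.001, -1.0]]
force: [-0.6, 0.1, 1.0]
opening: 0.005
```

```bash
python3 - <<'E'
from h import *
plan(.733,-.149,.033,-149.6)
p,d=snap('scene','s14');cv2.imwrite('pics/s14c.png',cv2.resize(p[140:300,50:270,::-1],None,fx=3.6,fy=3.6))
E
```

```text
t 25.07 p [ 0.7367 -0.1503  0.0392] yaw -149.49 turn units 0.02 shift after turn (units) [-0.12  0.1   0.25] F [-0.6  0.1  1. ] op 0.005485167721760076
tilt corr tool units [0.007 0.016 0.   ]
```

View pics/s14c.png

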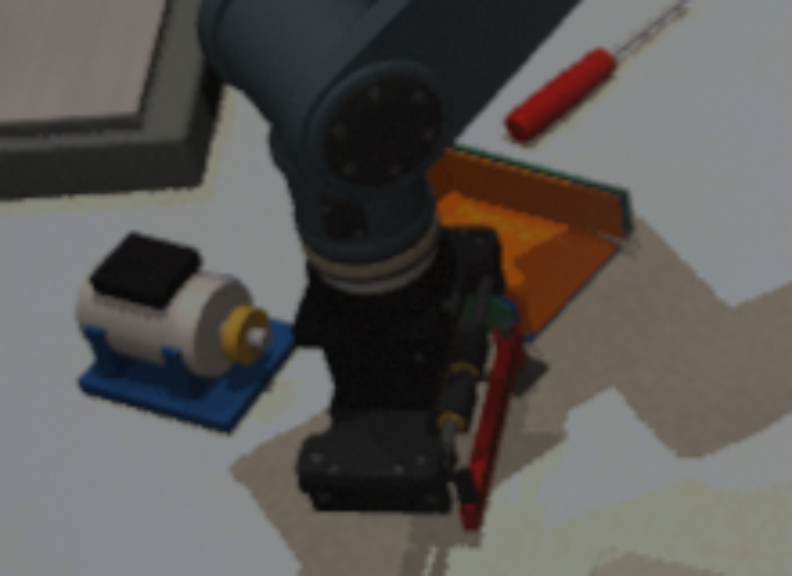

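Call:
arm_command --commands '[{"translation": [-0.2, 0.1, 0.2], "dr": [0, 0, 0], "jaw": 1}, {"translation": [-0.2, 0, 0], "dr": [0, 0, 0], "jaw": 1}, {"translation": [-0.1, 0, 0], "dr": [0, 0, 0], "jaw": 1}, {"translation": [-0.33, -0.033, 0], "dr": [0, 0, -0.75], "jaw": 1}, {"translation": [-0.33, -0.033, 0], "dr": [0, 0, -0.75], "jaw": 1}, {"translation": [-0.33, -0.033, 0], "dr": [0, 0, -0.75], "jaw": 1}, {"translation": [-0.33, -0.033, 0], "dr": [0, 0, -0.75], "jaw": 1}, {"translation": [-0.33, -0.033, 0], "dr": [0, 0, -0.75], "jaw": 1}, {"translation": [-0.33, -0.033, 0], "dr": [0, 0, -0.75], "jaw": 1}, {"translation": [-0.33, -0.033, 0], "dr": [0, 0, -0.75], "jaw": 1}, {"translation": [0, 0, 0], "dr": [0, 0, 0], "jaw": 1}]'

```text
time_s: 26.03
position: [0.691, -0.0941, 0.0346]
tcp_rot: [[0.884, -0.467, -0.004], [-0.467, -0.884, 0.002], [-0.004, -0.0, -1.0]]
force: [-1.5, -0.5, 0.5]
opening: 0.004
```

```bash
cat >> h.py <<'E'
def gate():
    s=read_state();p=np.array(s['position']);R=np.array(s['tcp_rot'])
    h=R.T@(np.array([.630,-.181,p[2]])-p);print('hinge in tool mm (want -14.5,105)',(h*1000).round(1),'yaw',np.degrees(np.arctan2(R[1,1],R[0,1])).round(2),'z',p[2].round(4),'F',np.round(s['force'],1),'t',s['time_s'])
E
python3 - <<'E'
from h import *
gate()
p,d=snap('scene','s15');cv2.imwrite('pics/s15c.png',cv2.resize(p[140:300,50:270,::-1],None,fx=3.6,fy=3.6))
E
```

```text
hinge in tool mm (want -14.5,105) [-13.3 105.3   0. ] yaw -117.86 z 0.0346 F [-1.5 -0.5  0.5] t 26.0333
```

View pics/s15c.png

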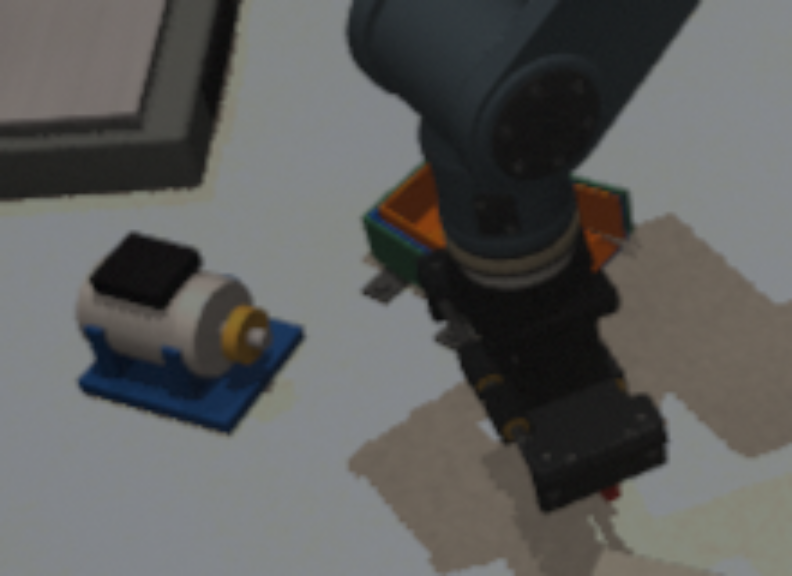

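Call:
arm_command --commands '[{"translation": [-0.33, -0.033, 0], "dr": [0, 0, -0.75], "jaw": 1}, {"translation": [-0.33, -0.033, 0], "dr": [0, 0, -0.75], "jaw": 1}, {"translation": [-0.33, -0.033, 0], "dr": [0, 0, -0.75], "jaw": 1}, {"translation": [-0.33, -0.033, 0], "dr": [0, 0, -0.75], "jaw": 1}, {"translation": [-0.33, -0.033, 0], "dr": [0, 0, -0.75], "jaw": 1}, {"translation": [-0.33, -0.033, 0], "dr": [0, 0, -0.75], "jaw": 1}, {"translation": [-0.33, -0.033, 0], "dr": [0, 0, -0.75], "jaw": 1}, {"translation": [-0.33, -0.033, 0], "dr": [0, 0, -0.75], "jaw": 1}, {"translation": [-0.33, -0.033, 0], "dr": [0, 0, -0.75], "jaw": 1}, {"translation": [-0.33, -0.033, 0], "dr": [0, 0, -0.75], "jaw": 1}, {"translation": [-0.33, -0.033, 0], "dr": [0, 0, -0.75], "jaw": 1}, {"translation": [0, 0, 0], "dr": [0, 0, 0], "jaw": 1}]'

```text
time_s: 27.08
position: [0.6048, -0.0788, 0.0346]
tcp_rot: [[0.931, 0.365, -0.003], [0.365, -0.931, 0.001], [-0.002, -0.002, -1.0]]
force: [-0.2, -0.0, -1.0]
opening: 0.006
```

```bash
python3 - <<'E'
from h import *
gate()
p,d=snap('scene','s16');cv2.imwrite('pics/s16c.png',cv2.resize(p[140:300,50:270,::-1],None,fx=3.6,fy=3.6))
E
```

```text
hinge in tool mm (want -14.5,105) [-13.9 104.4  -0.2] yaw -68.57 z 0.0346 F [-0.2 -0.  -1. ] t 27.0833
```

View pics/s16c.png

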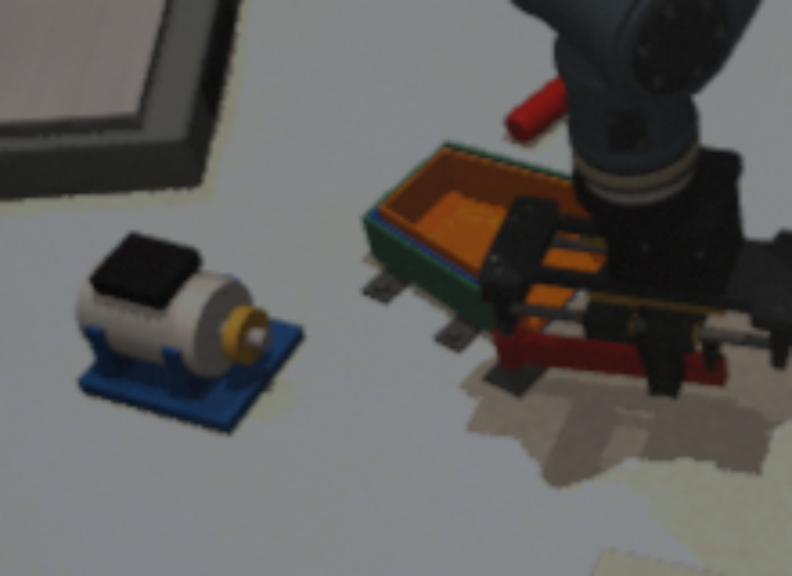

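Call:
arm_command --commands '[{"translation": [-0.33, -0.033, 0], "dr": [0, 0, -0.75], "jaw": 1}, {"translation": [-0.33, -0.033, 0], "dr": [0, 0, -0.75], "jaw": 1}, {"translation": [-0.33, -0.033, 0], "dr": [0, 0, -0.75], "jaw": 1}, {"translation": [-0.33, -0.033, 0], "dr": [0, 0, -0.75], "jaw": 1}, {"translation": [-0.33, -0.033, 0], "dr": [0, 0, -0.75], "jaw": 1}, {"translation": [-0.33, -0.033, 0], "dr": [0, 0, -0.75], "jaw": 1}, {"translation": [-0.33, -0.033, 0], "dr": [0, 0, -0.75], "jaw": 1}, {"translation": [-0.33, -0.033, 0], "dr": [0, 0, -0.75], "jaw": 1}, {"translation": [-0.33, -0.033, 0], "dr": [0, 0, -0.75], "jaw": 1}, {"translation": [-0.33, -0.033, 0], "dr": [0, 0, -0.75], "jaw": 1}, {"translation": [-0.33, -0.033, 0], "dr": [0, 0, -0.75], "jaw": 1}, {"translation": [-0.33, -0.033, 0], "dr": [0, 0, -0.75], "jaw": 1}]'

```text
time_s: 28.13
position: [0.5337, -0.1413, 0.0347]
tcp_rot: [[0.25, 0.968, -0.001], [0.968, -0.25, 0.001], [0.001, -0.001, -1.0]]
force: [-0.5, 1.8, 0.6]
opening: 0.007
```

Call:
arm_command --commands '[{"translation": [-0.22, -0.02, 0], "dr": [0, 0, -0.5], "jaw": 1}, {"translation": [-0.22, -0.02, 0], "dr": [0, 0, -0.5], "jaw": 1}, {"translation": [-0.22, -0.02, 0], "dr": [0, 0, -0.5], "jaw": 1}, {"translation": [0, 0, 0], "dr": [0, 0, 0], "jaw": 1}]'

```text
time_s: 28.47
position: [0.5292, -0.1579, 0.0347]
tcp_rot: [[0.099, 0.995, -0.0], [0.995, -0.099, 0.0], [0.0, -0.0, -1.0]]
force: [1.0, -0.4, -0.3]
opening: 0.004
```

```bash
python3 - <<'E'
from h import *
gate()
p,d=snap('scene','s17');cv2.imwrite('pics/s17c.png',cv2.resize(p[140:300,110:330,::-1],None,fx=3.6,fy=3.6))
E
```

```text
hinge in tool mm (want -14.5,105) [-13.  102.6  -0. ] yaw -5.68 z 0.0347 F [ 1.  -0.4 -0.3] t 28.4667
```

View pics/s17c.png

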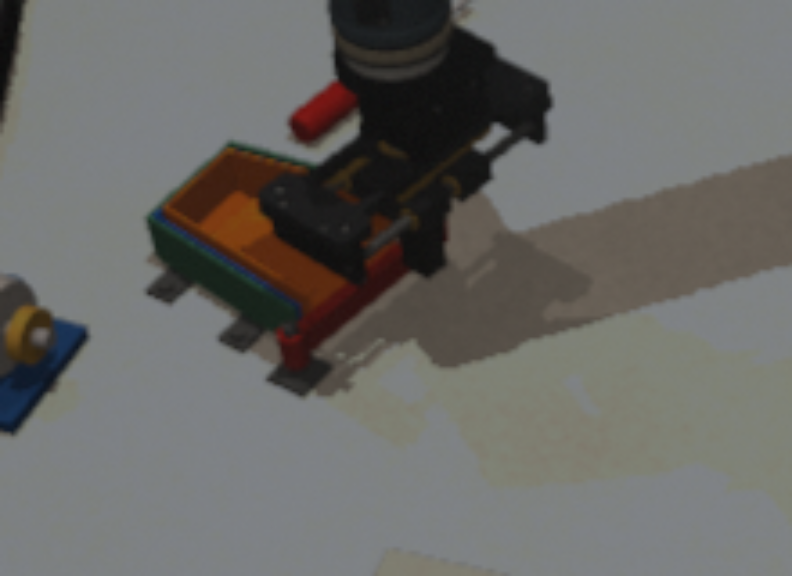

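Remaining about 8.7°; slow push until force shows the stop.

Call:
arm_command --commands '[{"translation": [-0.2, -0.02, 0], "dr": [0, 0, -0.45], "jaw": 1}, {"translation": [-0.2, -0.02, 0], "dr": [0, 0, -0.45], "jaw": 1}, {"translation": [-0.15, -0.01, 0], "dr": [0, 0, -0.35], "jaw": 1}, {"translation": [0, 0, 0], "dr": [0, 0, 0], "jaw": 1}]'

```text
time_s: 28.85
position: [0.527, -0.1708, 0.0346]
tcp_rot: [[-0.032, 0.999, -0.001], [0.999, 0.032, 0.001], [0.001, -0.001, -1.0]]
force: [-0.0, -0.3, -0.4]
opening: 0.005
```

Call:
arm_command --commands '[{"translation": [-0.06, 0, 0], "dr": [0, 0, -0.1], "jaw": 1}, {"translation": [0, 0, 0], "dr": [0, 0, 0], "jaw": 1}]'

```text
time_s: 29.02
position: [0.5267, -0.1718, 0.0346]
tcp_rot: [[-0.044, 0.999, -0.001], [0.999, 0.044, 0.001], [0.001, -0.001, -1.0]]
force: [-0.1, -0.0, 0.8]
opening: 0.005
```

Call:
arm_command --commands '[{"translation": [-0.06, 0, 0], "dr": [0, 0, -0.1], "jaw": 1}, {"translation": [0, 0, 0], "dr": [0, 0, 0], "jaw": 1}]'

```text
time_s: 29.18
position: [0.5265, -0.172, 0.0346]
tcp_rot: [[-0.054, 0.999, -0.002], [0.999, 0.054, 0.003], [0.003, -0.001, -1.0]]
force: [0.8, 3.9, 1.1]
opening: 0.005
```

```bash
python3 - <<'E'
from h import *
gate()
E
```

```text
hinge in tool mm (want -14.5,105) [-14.6 102.9  -0.2] yaw 3.12 z 0.0346 F [0.8 3.9 1.1] t 29.1833
```

Call:
arm_command --commands '[{"translation": [-0.06, 0, 0], "dr": [0, 0, 0], "jaw": 1}, {"translation": [0, 0, 0], "dr": [0, 0, 0], "jaw": 1}]'

```text
time_s: 29.35
position: [0.5264, -0.1721, 0.0345]
tcp_rot: [[-0.053, 0.999, -0.002], [0.999, 0.053, 0.005], [0.005, -0.002, -1.0]]
force: [2.6, 8.5, 2.3]
opening: 0.006
```

Call:
arm_command --commands '[{"translation": [-0.04, 0, 0], "dr": [0, 0, 0], "jaw": 1}, {"translation": [0, 0, 0], "dr": [0, 0, 0], "jaw": 1}]'

```text
time_s: 29.52
position: [0.5264, -0.1722, 0.0345]
tcp_rot: [[-0.053, 0.999, -0.002], [0.999, 0.053, 0.007], [0.007, -0.002, -1.0]]
force: [3.5, 10.8, 3.1]
opening: 0.007
```

Hard stop at the shut angle. Backing off, rising, and swinging clear to look.

Call:
arm_command --commands '[{"translation": [0.3, 0, 0], "dr": [0, 0, 0], "jaw": 1}, {"translation": [0.5, 0, 0], "dr": [0, 0, 0], "jaw": 1}, {"translation": [0.6, 0, -0.3], "dr": [0, 0, 0], "jaw": 1}, {"translation": [0.5, 0, -0.8], "dr": [0, 0, 0], "jaw": 1}, {"translation": [0.9, 0, -0.9], "dr": [0, 0, 0], "jaw": 1}, {"translation": [0.9, 0, -0.9], "dr": [0, 0, 0], "jaw": 1}, {"translation": [0.9, 0, -0.9], "dr": [0, 0, 0], "jaw": 1}, {"translation": [0.9, 0, -0.5], "dr": [0, 0, 0], "jaw": 1}, {"translation": [0.9, 0, 0], "dr": [0, 0, 0], "jaw": 1}, {"translation": [0.9, 0, 0], "dr": [0, 0, 0], "jaw": 1}, {"translation": [0.9, 0, 0], "dr": [0, 0, 0], "jaw": 1}, {"translation": [0.9, 0, 0], "dr": [0, 0, 0], "jaw": 1}]'

```text
time_s: 30.52
position: [0.5131, 0.0531, 0.143]
tcp_rot: [[-0.056, 0.998, -0.001], [0.998, 0.056, 0.001], [0.001, -0.001, -1.0]]
force: [0.4, -1.2, 0.1]
opening: 0.006
```

Call:
arm_command --commands '[{"translation": [0.9, 0, 0], "dr": [0, 0, 0], "jaw": 1}, {"translation": [0.9, 0, 0], "dr": [0, 0, 0], "jaw": 1}, {"translation": [0.9, 0, 0], "dr": [0, 0, 0], "jaw": 1}, {"translation": [0.9, 0, 0], "dr": [0, 0, 0], "jaw": 1}, {"translation": [0, 0, 0], "dr": [0, 0, 0], "jaw": 1}]'

```text
time_s: 30.93
position: [0.5074, 0.145, 0.1429]
tcp_rot: [[-0.06, 0.998, -0.002], [0.998, 0.06, 0.002], [0.002, -0.002, -1.0]]
force: [0.2, -0.6, -0.1]
opening: 0.006
```

```bash
python3 - <<'E'
from h import *
p,d=snap('scene','s18')
p2,d=snap('top','t18');cv2.imwrite('pics/t18c.png',cv2.resize(p2[130:270,375:535,::-1],None,fx=4.2,fy=4.2,interpolation=cv2.INTER_CUBIC))
s=read_state();print(s['time_s'],s['position'],s['force'])
E
```

```text
31.0333 [0.50807986 0.14218868 0.14274314] [ 0.93291339  0.8492559  -0.61235571]
```

View pics/s18.png

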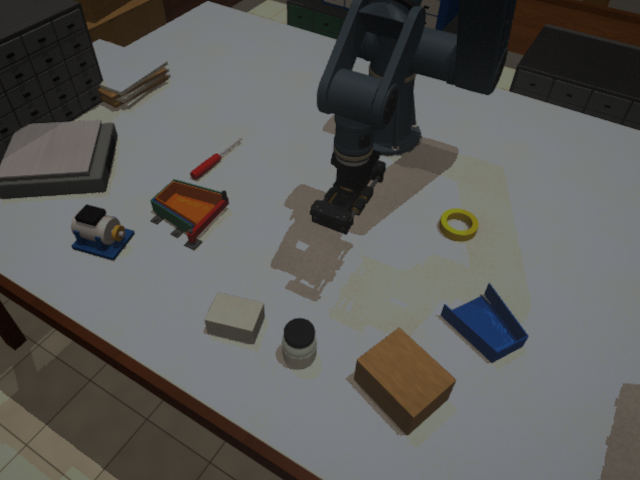

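View pics/t18c.png

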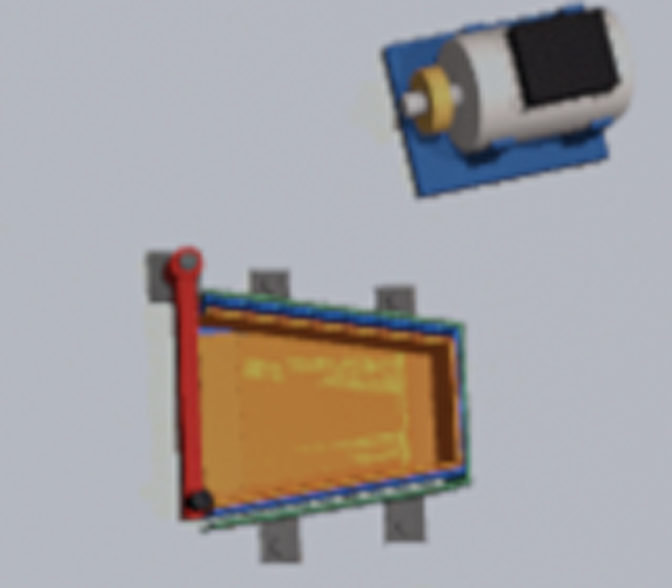

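```bash
python3 -c "
from rig import *
print(hand_in())"
```

```text
the job is handed in; nothing more can be done
None
```

The job is done and handed in at about 31 s of the 72 s allowed. Handing in reported no verdict.

**What I did:** I dragged the blue scoop nearest the base nose first into the green rack, then the orange scoop into the blue one. Both stayed down on the counter. I then pushed the red gate round to shut with closed fingertips.

**Last checks:**
- **Scoops home:** Each scoop came to a hard stop, with force rising to about 10 N while the tool no longer advanced. The orange one stopped 3 mm short of where the blue one had, which is the blue nose wall's thickness.
- **Gate:** It met its stop when the tool was square to the rack (yaw 3.1°). The last top picture shows the bar straight across the mouth, touching nothing of the arm.
- **Other things:** In the last pictures the other things look to be where they started, judged by eye rather than measured. The arm stands clear, and the highest force I read was about 11 N.

**One disagreement:** the two cameras differed by about 5 mm on the scoops' and rack's positions, so I relied on touching the walls for the final seating.

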